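# Cull warped bar blanks on the bench block

## Robot

A 6-joint arm with a two-finger parallel gripper is mounted at the origin on a cart in front of the work surface, level with it; the furniture and walls round the work are solid. World frame = base frame: x ahead of the robot, y to its left, z up, the work surface at z = 0. Lengths are in mm, angles in rad, forces in N, time in s.
With the tool pointing down it reaches from about 300 to 875 mm from the base axis. Payload 6.4 kg.
Tool frame: the origin (TCP) lies between the finger pads; the fingertips stand 19 mm ahead of it and the grasp point (between the pads) is the TCP; x points along the fingers, y is the direction in which the jaws open and shut, and the axes are right-handed (so a half turn about x gives the same grasp; the last joint's range is limited). The gripper opens to 88 mm and grips with 3 to 60 N. Pads are 18 mm wide; open, the fingers measure 123 mm over their backs; the gripper's body (75 mm by 187 mm) begins 45 mm behind the grasp point.
Start: joints at [-1.484, 0.181, 1.607, -0, 1.354, -0.206], TCP at [165.981, -550.538, 257.714] pointing down, gripper open.
Joint ranges: [-2.99, 2.99], [-0.89, 2.07], [0.3, 2.58], [-1.14, 4.28], [0, 2.63], [-3.12, 3.12]. Speed limits (rad/s): [2.57, 2.57, 3.01, 3.14, 3.14, 3.14].

## Interface

Orientations are given as [roll, pitch, yaw] about the fixed x, y, z axes, in that order (R = Rz(yaw) Ry(pitch) Rx(roll)).
In Python, from workcell import r, optics gives the robot as it stands.
- The arm moves only by the tool carry_out, never from a script. Its argument "moves" is a list that holds one entry, the list of rows, each a list of 7 numbers: the opening, from 0 (shut) to 1 (fully open), then the shift along the tool's x, y, z in mm, then the turn, a rotation vector about the tool's x, y, z in rad. A call has 1 to 20 rows; each row is the pose to reach, as a shift and turn from the pose commanded when the call began, along the tool's axes at that moment; what a row does not reach only later rows make up. A row lasts 1/10 s, in which the tool goes at most 50 mm and 8.59 degrees, less where a joint would pass 70% of its speed; a pose out of reach is approached as far as the arm can. A call with a gripper value outside its range is refused whole. The fingers move at their own pace and stop on an object; "grip_force" is the grip in N (left out, the last holds). Time passes only in rows, so rows that repeat a pose let the fingers close. It gives the time, the measured TCP pose, the force and the opening at its end, in the units of the state.
- r.observe(): the state, without advancing time (a new reading comes with each control period).
- optics.grab_frame(name): name is "scene" or "top"; returns the picture (384x512x3 uint8, blue, green, red); there is no depth.
- optics.camera_info(name): a dict with "mtx" (3x3 intrinsics, pixels), "R" (3x3) and "t" (3): a world point X has camera coordinates R X + t. Camera axes: x right, y down, z forward; pixel columns grow to the right and rows downward; lengths in mm; the calibration is good to about 2 mm. A picture is of the moment at which its call begins. camera_info takes no time and is no camera call.
- r.close_job(): hands the job in, once; it reports no verdict.
The state is a dict: "t": time; "joints": joint angles; "qd": joint speeds; "tau": joint torques, N m; "tcp_pos": TCP position; "ee_rot": TCP orientation; "contact_force": force on the tool from outside, world axes, zero at the start; "moment": the same for the moment, N m; "gripper_width": opening from 0.0 (shut) to 1.0 (fully open).
Only numpy, scipy, OpenCV 4.12 (cv2) and the standard library are available. Lean on these libraries where they do the work, as an engineer would, in place of code of your own. Each camera call takes 0.05 s, during which the arm holds its last target.

## Task

Check the brass bars on the blue felt pads for warp: working from the shortest to the longest, lay each one on the steel bench block and press down on its corners with the fingertips to feel whether it rocks. Lay every bar that sits flat squarely in the outline of its own length on the wooden board, drilled end towards the red stripe, and put every bar that rocks in the red scrap tray. Leave the other things on the bench where they are.

Things in the scene. Friction and masses are not known exactly. Their poses are not given: they have to be found in the camera images.
- bench_block: grey hardened steel bench block, the flat test plate, 140 x 138 x 12 mm, fixed; origin at the centre of its underside, top face 12 mm above it; a flat bar lies still on it, a twisted one stands on two opposite corners and a third, tilted 0.08 to 0.15 rad, and a raised corner drops 4 to 6 mm when pressed with 1 N or more
- board: pale wooden board with four dark bar outlines side by side, fixed, 128 (its x) x 236 (its y) x 8 mm; origin at the centre of its underside, z up; top without rim or recess; red stripe along its +x edge, away from the robot; the outlines lie along its x, 54 mm apart, from the shortest at +y to the longest at -y
- scrap_tray: open red metal tray, fixed, 136 x 136 x 31 mm outside, walls 4 mm thick, inner floor 11 mm above its underside; origin at the centre of its underside
- bar_s_p: brass bar blank, shortest, 60 x 26 x 6 mm, flat or twisted; the other letter is a second bar of this length, never there together with this one (None = absent); the letters do not tell flat from twisted; origin: centre of its one dark hole at mid-thickness, 9 mm from the drilled end, 51 mm from the plain end; x along it from plain to drilled end, y across, z through the thickness; both faces alike
- bar_s_q: brass bar blank, shortest, 60 x 26 x 6 mm, flat or twisted; the other letter is a second bar of this length, never there together with this one (None = absent); the letters do not tell flat from twisted; origin: centre of its one dark hole at mid-thickness, 9 mm from the drilled end, 51 mm from the plain end; x along it from plain to drilled end, y across, z through the thickness; both faces alike
- bay_s (a point): where the hole of the 60 mm bar belongs: 9 mm inside the red-stripe end of the outline (bar size plus 2 mm all round) for it, on the board's top face
- bar_m_p: brass bar blank, second shortest, 72 x 26 x 6 mm, flat or twisted; the other letter is a second bar of this length, never there together with this one (None = absent); the letters do not tell flat from twisted; origin: centre of its one dark hole at mid-thickness, 9 mm from the drilled end, 63 mm from the plain end; x along it from plain to drilled end, y across, z through the thickness; both faces alike
- bar_m_q: brass bar blank, second shortest, 72 x 26 x 6 mm, flat or twisted; the other letter is a second bar of this length, never there together with this one (None = absent); the letters do not tell flat from twisted; origin: centre of its one dark hole at mid-thickness, 9 mm from the drilled end, 63 mm from the plain end; x along it from plain to drilled end, y across, z through the thickness; both faces alike
- bay_m (a point): where the hole of the 72 mm bar belongs: 9 mm inside the red-stripe end of the outline (bar size plus 2 mm all round) for it, on the board's top face
- bar_l_p: brass bar blank, second longest, 84 x 26 x 6 mm, flat or twisted; the other letter is a second bar of this length, never there together with this one (None = absent); the letters do not tell flat from twisted; origin: centre of its one dark hole at mid-thickness, 9 mm from the drilled end, 75 mm from the plain end; x along it from plain to drilled end, y across, z through the thickness; both faces alike
- bar_l_q: brass bar blank, second longest, 84 x 26 x 6 mm, flat or twisted; the other letter is a second bar of this length, never there together with this one (None = absent); the letters do not tell flat from twisted; origin: centre of its one dark hole at mid-thickness, 9 mm from the drilled end, 75 mm from the plain end; x along it from plain to drilled end, y across, z through the thickness; both faces alike
- bay_l (a point): where the hole of the 84 mm bar belongs: 9 mm inside the red-stripe end of the outline (bar size plus 2 mm all round) for it, on the board's top face
- bar_xl_p: brass bar blank, longest, 96 x 26 x 6 mm, flat or twisted; the other letter is a second bar of this length, never there together with this one (None = absent); the letters do not tell flat from twisted; origin: centre of its one dark hole at mid-thickness, 9 mm from the drilled end, 87 mm from the plain end; x along it from plain to drilled end, y across, z through the thickness; both faces alike
- bar_xl_q: brass bar blank, longest, 96 x 26 x 6 mm, flat or twisted; the other letter is a second bar of this length, never there together with this one (None = absent); the letters do not tell flat from twisted; origin: centre of its one dark hole at mid-thickness, 9 mm from the drilled end, 87 mm from the plain end; x along it from plain to drilled end, y across, z through the thickness; both faces alike
- bay_xl (a point): where the hole of the 96 mm bar belongs: 9 mm inside the red-stripe end of the outline (bar size plus 2 mm all round) for it, on the board's top face
- loupe: black loupe, 35 mm across, 26 mm high; a bystander, loose on the bench; origin at the centre of its underside
- gem_pot_a: cream round pot with a white lid, 37 mm across, 24 mm high; a bystander, loose on the bench; origin at the centre of its underside
- ring_copper: copper-coloured finger ring lying flat, 24 mm across, 5 mm high, on one of the four blue felt pads (108 x 44 x 3 mm, fixed) on which the bars start (None = absent); a bystander, loose on the bench; origin at the centre of its underside

How it is judged (in metres and radians):
On the way, in this order (a step that is already met when the one before it is completed fails the run):
1. the 60 mm bar, if present, lies on the bench block and is pressed down at a corner (((contact force between the fingers and bar_s_p above 0.8 N and contact force between bar_s_p and bench_block above 0.8 N and (x of the grasp point in the frame of bar_s_p above -0.005 m or x of the grasp point in the frame of bar_s_p below -0.037 m) and (y of the grasp point in the frame of bar_s_p above 0.005 m or y of the grasp point in the frame of bar_s_p below -0.005 m)) or (contact force between the fingers and bar_s_q above 0.8 N and contact force between bar_s_q and bench_block above 0.8 N and (x of the grasp point in the frame of bar_s_q above -0.005 m or x of the grasp point in the frame of bar_s_q below -0.037 m) and (y of the grasp point in the frame of bar_s_q above 0.005 m or y of the grasp point in the frame of bar_s_q below -0.005 m)))), for 0.1 s.
2. the 72 mm bar, if present, lies on the bench block and is pressed down at a corner (((contact force between the fingers and bar_m_p above 0.8 N and contact force between bar_m_p and bench_block above 0.8 N and (x of the grasp point in the frame of bar_m_p above -0.005 m or x of the grasp point in the frame of bar_m_p below -0.049 m) and (y of the grasp point in the frame of bar_m_p above 0.005 m or y of the grasp point in the frame of bar_m_p below -0.005 m)) or (contact force between the fingers and bar_m_q above 0.8 N and contact force between bar_m_q and bench_block above 0.8 N and (x of the grasp point in the frame of bar_m_q above -0.005 m or x of the grasp point in the frame of bar_m_q below -0.049 m) and (y of the grasp point in the frame of bar_m_q above 0.005 m or y of the grasp point in the frame of bar_m_q below -0.005 m)))), for 0.1 s.
3. the 84 mm bar, if present, lies on the bench block and is pressed down at a corner (((contact force between the fingers and bar_l_p above 0.8 N and contact force between bar_l_p and bench_block above 0.8 N and (x of the grasp point in the frame of bar_l_p above -0.005 m or x of the grasp point in the frame of bar_l_p below -0.061 m) and (y of the grasp point in the frame of bar_l_p above 0.005 m or y of the grasp point in the frame of bar_l_p below -0.005 m)) or (contact force between the fingers and bar_l_q above 0.8 N and contact force between bar_l_q and bench_block above 0.8 N and (x of the grasp point in the frame of bar_l_q above -0.005 m or x of the grasp point in the frame of bar_l_q below -0.061 m) and (y of the grasp point in the frame of bar_l_q above 0.005 m or y of the grasp point in the frame of bar_l_q below -0.005 m)))), for 0.1 s.
4. the 96 mm bar, if present, lies on the bench block and is pressed down at a corner (((contact force between the fingers and bar_xl_p above 0.8 N and contact force between bar_xl_p and bench_block above 0.8 N and (x of the grasp point in the frame of bar_xl_p above -0.005 m or x of the grasp point in the frame of bar_xl_p below -0.073 m) and (y of the grasp point in the frame of bar_xl_p above 0.005 m or y of the grasp point in the frame of bar_xl_p below -0.005 m)) or (contact force between the fingers and bar_xl_q above 0.8 N and contact force between bar_xl_q and bench_block above 0.8 N and (x of the grasp point in the frame of bar_xl_q above -0.005 m or x of the grasp point in the frame of bar_xl_q below -0.073 m) and (y of the grasp point in the frame of bar_xl_q above 0.005 m or y of the grasp point in the frame of bar_xl_q below -0.005 m)))), for 0.1 s.
At the end, for the whole second after the job is handed in: every flat bar lies flat and released on the board, its hole within 13 mm of the hole mark in the outline of its length, parallel to it within 0.2 rad, drilled end towards the red stripe; every twisted bar lies at rest in the scrap tray (horizontal distance between bar_s_p and bay_s below 0.013 m and z of bar_s_p in the frame of board between 0.006 and 0.018 m and angle between the x axis of each of bar_s_p, bar_m_q, bar_l_q, bar_xl_p and the x axis of board, either way round below 0.2 rad and angle between the z axis of each of bar_s_p, bar_m_q, bar_l_q, bar_xl_p and the z axis of board, either way round below 0.1 rad and linear speed of each of bar_s_p, bar_s_q, bar_m_p, bar_m_q, bar_l_p, bar_l_q, bar_xl_p, bar_xl_q below 0.01 m/s and x of bar_s_q in the frame of scrap_tray between -0.066 and 0.066 m and y of bar_s_q in the frame of scrap_tray between -0.066 and 0.066 m and z of each of bar_s_q, bar_m_p, bar_l_p, bar_xl_q in the frame of scrap_tray below 0.046 m and x of bar_m_p in the frame of scrap_tray between -0.066 and 0.066 m and y of bar_m_p in the frame of scrap_tray between -0.066 and 0.066 m and horizontal distance between bar_m_q and bay_m below 0.013 m and z of bar_m_q in the frame of board between 0.006 and 0.018 m and x of bar_l_p in the frame of scrap_tray between -0.066 and 0.066 m and y of bar_l_p in the frame of scrap_tray between -0.066 and 0.066 m and horizontal distance between bar_l_q and bay_l below 0.013 m and z of bar_l_q in the frame of board between 0.006 and 0.018 m and horizontal distance between bar_xl_p and bay_xl below 0.013 m and z of bar_xl_p in the frame of board between 0.006 and 0.018 m and x of bar_xl_q in the frame of scrap_tray between -0.066 and 0.066 m and y of bar_xl_q in the frame of scrap_tray between -0.066 and 0.066 m); the robot touches nothing.
It fails at once if the ring, the small pot or the loupe is pushed aside by more than 4 cm (distance of any of loupe, gem_pot_a, ring_copper from where it was at the start of the episode above 0.04 m).
Of bar_s_p, bar_s_q only 1 to 1 are there at a start; the rules pass over those that are not, and their reading is None.
Of bar_m_p, bar_m_q, ring_copper only 1 to 1 are there at a start; the rules pass over those that are not, and their reading is None.
Of bar_l_p, bar_l_q only 1 to 1 are there at a start; the rules pass over those that are not, and their reading is None.
Of bar_xl_p, bar_xl_q only 1 to 1 are there at a start; the rules pass over those that are not, and their reading is None.
At some moment in a run one of bar_s_p, bar_s_q, bar_m_p, bar_m_q, bar_l_p, bar_l_q, bar_xl_p, bar_xl_q may be knocked a few centimetres aside while the robot is not near it.
Once in a run the grip may slacken for a moment while it holds something.
It also fails if it takes over 210 s, if anything falls off the work surface, if the arm or the gripper's body presses on something with over 40 N, if the wrist force passes 120 N, or if a joint passes its speed limit or range.

## Working session

There is one attempt and no reset: what is moved stays moved. The work goes in short steps, Python scripts to look and compute and a tool call to move; the robot and the scene stay as the last step left them, time stands still between calls to the robot, and variables do not carry over. Pictures are saved under pics/ and viewed, and the job is handed in when it is done.

Besides the shell and the picture viewer there is one more tool, called after "Emit:" in YAML: its name, and indented under it one key for each argument. carry_out: Moves the arm, as the interface text tells. Its arguments: {"type":"object","properties":{"moves":{"type":"array","items":{"type":"array","items":{"type":"array","items":{"type":"number"}}}},"grip_force":{"type":"number"}},"required":["moves"]}

```bash
ls; mkdir -p pics
python3 - <<'E'
from workcell import r, optics
import cv2
print(r.observe())
for n in ("scene","top"):
    im=optics.grab_frame(n); cv2.imwrite(f"pics/{n}0.png",im)
    i=optics.camera_info(n); print(n,i)
E
```

```text
pics
{'t': 0.0, 'joints': array([-1.48427979e+00,  1.81536219e-01,  1.60796694e+00,  1.70752760e-06,
        1.35381771e+00, -2.06335945e-01]), 'qd': array([-0.00094657, -0.00122671, -0.00046847, -0.00050537, -0.00069697,
       -0.00131691]), 'tau': array([-1.65982515e-04, -4.33861434e+01, -3.41847754e+01,  7.01414910e-02,
        3.86096234e-02, -1.35771702e-04]), 'tcp_pos': array([ 165.94753847, -550.01868872,  256.83267659]), 'ee_rot': array([-1.77809676,  1.56906811,  1.656348  ]), 'contact_force': array([-0.71834386,  0.04109696,  0.83235777]), 'moment': array([-0.0198876 ,  0.05481263, -0.02603701]), 'gripper_width': 0.9962573186117684}
scene {'mtx': array([[377.29190858,   0.        , 257.19784299],
       [  0.        , 377.29190858, 198.61457084],
       [  0.        ,   0.        ,   1.        ]]), 'R': array([[ 0.36781121, -0.92984145, -0.01047805],
       [-0.40779457, -0.15116147, -0.90047421],
       [ 0.83571436,  0.3354774 , -0.43478318]]), 't': array([-356.69301014,  258.57079102,  461.77839541])}
top {'mtx': array([[418.387154  ,   0.        , 257.04385906],
       [  0.        , 418.387154  , 186.3994125 ],
       [  0.        ,   0.        ,   1.        ]]), 'R': array([[-0.01142504, -0.99992852, -0.00352561],
       [-0.99254975,  0.01176832, -0.12127033],
       [ 0.12130315,  0.00211383, -0.99261326]]), 't': array([-122.77100188,  560.62918045,  826.10827213])}
```

View pics/top0.png

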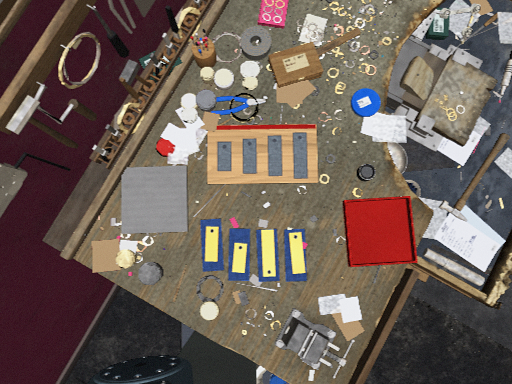

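View pics/scene0.png

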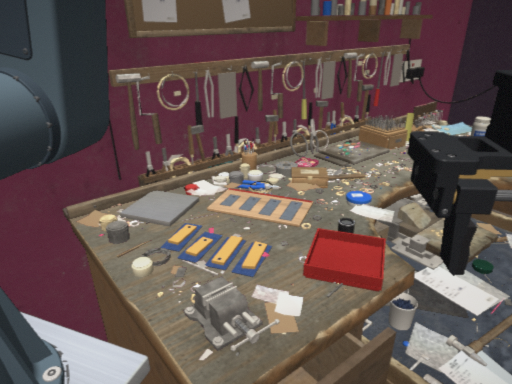

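```bash
cat > h.py <<'E'
from workcell import r, optics
import cv2, numpy as np
def cam(n):
    i=optics.camera_info(n); return i["mtx"],i["R"],i["t"]
def pix2w(n,uv,z):
    K,R,t=cam(n); C=-R.T@t
    uv=np.atleast_2d(np.asarray(uv,float)); d=np.linalg.inv(K)@np.c_[uv,np.ones(len(uv))].T
    d=R.T@d; s=(z-C[2])/d[2]; return (C[:,None]+d*s).T
def w2pix(n,X):
    K,R,t=cam(n); p=K@(R@np.atleast_2d(X).T+t[:,None]); return (p[:2]/p[2]).T
def rect(n,mask,z,minA=60):
    out=[]
    cs,_=cv2.findContours(mask.astype(np.uint8),cv2.RETR_EXTERNAL,cv2.CHAIN_APPROX_NONE)
    for c in cs:
        if cv2.contourArea(c)<minA: continue
        m=np.zeros(mask.shape,np.uint8); cv2.drawContours(m,[c],-1,1,-1)
        v,u=np.nonzero(m); w=pix2w(n,np.c_[u,v],z)[:,:2]
        mu=w.mean(0); cov=np.cov((w-mu).T); e,V=np.linalg.eigh(cov)
        ax=V[:,1]; L=np.sqrt(12*e)
        out.append(dict(c=mu,ang=np.arctan2(ax[1],ax[0]),L=L[1],W=L[0],px=(u.mean(),v.mean())))
    return out
def bars(im,z,n="top"):
    hsv=cv2.cvtColor(im,cv2.COLOR_BGR2HSV)
    m=((hsv[...,0]>20)&(hsv[...,0]<35)&(hsv[...,1]>95)&(hsv[...,2]>120))
    res=[]
    for b in rect(n,m,z):
        if b['W']<15 or b['W']>40: continue
        # hole: darkest-luma side
        v,u=np.nonzero(np.ones(m.shape)); 
        ax=np.array([np.cos(b['ang']),np.sin(b['ang'])])
        best=[]
        for s in (1,-1):
            p=b['c']+s*ax*(b['L']/2-9); q=w2pix(n,np.r_[p,z])[0]
            pt=cv2.getRectSubPix(im,(5,5),tuple(map(float,q))).astype(float); best.append(pt.min(axis=(0,1)).sum())
        if best[1]<best[0]: ax=-ax
        b['hole']=best; b['ang']=np.arctan2(ax[1],ax[0]); res.append(b)
    return res
def rel(dst_pos,yaw=None):
    pass
E
python3 - <<'E'
from h import *
im=cv2.imread("pics/top0.png")
for b in bars(im,9): print({k:np.round(v,2) for k,v in b.items()})
c=im[100:290,100:430]; cv2.imwrite("pics/c0.png",cv2.resize(c,None,fx=2.4,fy=2.4,interpolation=cv2.INTER_CUBIC))
hsv=cv2.cvtColor(im,cv2.COLOR_BGR2HSV)
red=((hsv[...,0]<8)|(hsv[...,0]>172))&(hsv[...,1]>150)
print("red");[print(b) for b in rect("top",red,20,100)]
print([hsv[b] for b in [(140,245),(160,265),(245,212),(200,150)]])
E
```

```text
{'c': array([414.4 , -90.35]), 'ang': np.float64(-0.09), 'L': np.float64(60.15), 'W': np.float64(26.26), 'px': array([239.1 , 257.42]), 'hole': array([615., 109.])}
{'c': array([ 422.99, -209.64]), 'ang': np.float64(0.08), 'L': np.float64(83.39), 'W': np.float64(25.99), 'px': array([296.56, 252.58]), 'hole': array([606., 117.])}
{'c': array([ 423.57, -150.23]), 'ang': np.float64(-3.11), 'L': np.float64(95.63), 'W': np.float64(26.03), 'px': array([267.93, 252.64]), 'hole': array([148., 607.])}
{'c': array([442.99, -32.47]), 'ang': np.float64(-0.03), 'L': np.float64(70.24), 'W': np.float64(25.85), 'px': array([211.21, 243.82]), 'hole': array([600., 100.])}
red
{'c': array([ 465.18778539, -380.28816593]), 'ang': np.float64(1.6364434625173983), 'L': np.float64(141.81970916514294), 'W': np.float64(137.65147322029648), 'px': (np.float64(379.4309153713299), np.float64(231.17098445595855))}
{'c': array([647.4754044 ,  66.17523051]), 'ang': np.float64(0.9414880170854855), 'L': np.float64(34.14056200472438), 'W': np.float64(29.38528178596165), 'px': (np.float64(164.1846846846847), np.float64(146.84684684684686))}
{'c': array([ 688.70842318, -148.22698609]), 'ang': np.float64(1.5691216510249935), 'L': np.float64(212.4913814829606), 'W': np.float64(9.19747586765307), 'px': (np.float64(265.2829268292683), np.float64(126.60731707317073))}
[array([107,  46, 127], dtype=uint8), array([ 17, 109, 223], dtype=uint8), array([ 27, 128, 246], dtype=uint8), array([ 30,   2, 150], dtype=uint8)]
```

View pics/c0.png

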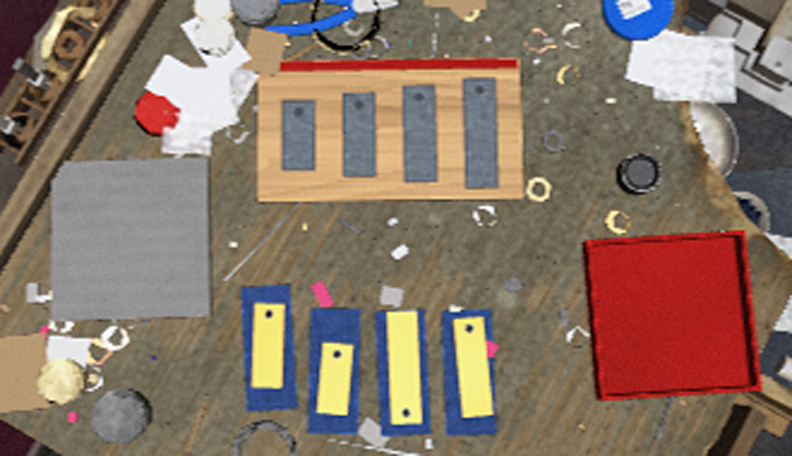

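```bash
cat >> h.py <<'E'
from scipy.spatial.transform import Rotation as Ro
def Rt(psi):
    c,s=np.cos(psi),np.sin(psi); return np.array([[0,-s,c],[0,c,s],[-1,0,0.]])
def to(pos,psi=None,R=None):
    """print shift/rotvec from the present pose; pos may be list of several"""
    o=r.observe(); Rc=Ro.from_euler('xyz',o['ee_rot']).as_matrix()
    p0=o['tcp_pos']
    for p in np.atleast_2d(pos):
        T=Rt(psi) if psi is not None else Rc
        print('to',np.round(p,1),'shift',np.round(Rc.T@(p-p0),1),'rot',np.round(Ro.from_matrix(Rc.T@T).as_rotvec(),3))
    print('t',round(o['t'],2),'pos',np.round(p0,1),'psi',round(np.arctan2(Rc[1,2],Rc[0,2]),3),'F',np.round(o['contact_force'],2),'w',round(o['gripper_width'],3),'j6',round(o['joints'][5],2))
E
python3 - <<'E'
from h import *
im=cv2.imread("pics/top0.png")
hsv=cv2.cvtColor(im,cv2.COLOR_BGR2HSV)
sub=np.zeros(im.shape[:2],bool); sub[130:185,208:318]=1
m=sub&(hsv[...,0]>90)&(hsv[...,0]<125)&(hsv[...,1]>25)&(hsv[...,2]<150)
print("outlines");[print({k:np.round(v,3) for k,v in b.items()}) for b in rect("top",m,8,60)]
m=sub&(hsv[...,0]>8)&(hsv[...,0]<25)&(hsv[...,1]>60); m[122:190]|=False
sub=np.zeros(im.shape[:2],bool); sub[160:238,118:192]=1
m=sub&(hsv[...,1]<15)&(hsv[...,2]>110)
print("block");[print({k:np.round(v,3) for k,v in b.items()}) for b in rect("top",m,12,800)]
to([[414,-90,150],[430,-90,200]],-.09)
E
```

```text
outlines
{'c': array([628.433, -59.092]), 'ang': np.float64(-3.123), 'L': np.float64(62.507), 'W': np.float64(27.319), 'px': array([223.878, 156.109])}
{'c': array([ 629.935, -113.364]), 'ang': np.float64(-3.124), 'L': np.float64(73.993), 'W': np.float64(26.716), 'px': array([249.26 , 155.123])}
{'c': array([ 629.213, -167.269]), 'ang': np.float64(3.134), 'L': np.float64(85.983), 'W': np.float64(26.125), 'px': array([274.483, 155.165])}
{'c': array([ 628.418, -221.309]), 'ang': np.float64(3.141), 'L': np.float64(97.591), 'W': np.float64(26.752), 'px': array([299.783, 155.24 ])}
block
{'c': array([538.73 ,  86.605]), 'ang': np.float64(2.632), 'L': np.float64(144.494), 'W': np.float64(135.051), 'px': array([154.517, 198.626])}
to [414 -90 150] shift [ 107.6 -368.7 -370.3] rot [-2.759e+00 -2.000e-03 -0.000e+00]
to [430 -90 200] shift [  57.6 -364.2 -385.6] rot [-2.759e+00 -2.000e-03 -0.000e+00]
t 0.1 pos [ 165.9 -550.1  256.9] psi -2.849 F [ 0.5  -0.05 -0.25] w 0.999 j6 -0.21
```

Run:
```python
from h import *
to([[414.5,-90.3,130]],np.pi-.09)
```

```text
to [414.5 -90.3 130. ] shift [ 127.6 -368.3 -370.6] rot [ 0.383 -0.     0.002]
t 0.1 pos [ 165.9 -550.1  256.9] psi -2.849 F [ 0.5  -0.05 -0.25] w 0.999 j6 -0.21
```

Emit:
carry_out:
  moves:
    - [[0.55,0,-370,-370,0.38,0,0],[0.55,0,-370,-370,0.38,0,0],[0.55,0,-370,-370,0.38,0,0],[0.55,0,-370,-370,0.38,0,0],[0.55,0,-370,-370,0.38,0,0],[0.55,0,-370,-370,0.38,0,0],[0.55,0,-370,-370,0.38,0,0],[0.55,0,-370,-370,0.38,0,0],[0.55,0,-370,-370,0.38,0,0],[0.55,0,-370,-370,0.38,0,0],[0.55,0,-370,-370,0.38,0,0],[0.55,60,-370,-370,0.38,0,0],[0.55,127,-368.5,-370.5,0.383,0,0.002],[0.55,127,-368.5,-370.5,0.383,0,0.002],[0.55,127,-368.5,-370.5,0.383,0,0.002],[0.55,127,-368.5,-370.5,0.383,0,0.002],[0.55,127,-368.5,-370.5,0.383,0,0.002]]
  grip_force: 30

```text
t: 1.8
tcp_pos: [415.7, -91.5, 132.6]
ee_rot: [2.386, 1.566, -0.846]
contact_force: [-0.3, -0.3, -0.2]
gripper_width: 0.551
```

Run:
```python
from h import *
for n in ("top","scene"):
    im=optics.grab_frame(n); cv2.imwrite(f"pics/{n}1.png",im)
    if n=="top":
        for b in bars(im,9): print({k:np.round(v,2) for k,v in b.items()})
to([[414.5,-90.3,23]],np.pi-.09)
```

```text
{'c': array([ 422.92, -210.46]), 'ang': np.float64(0.08), 'L': np.float64(86.43), 'W': np.float64(24.78), 'px': array([296.96, 252.61]), 'hole': array([607., 124.])}
{'c': array([ 454.15, -150.3 ]), 'ang': np.float64(-2.82), 'L': np.float64(37.63), 'W': np.float64(24.45), 'px': array([267.75, 237.75]), 'hole': array([310., 614.])}
to [414.5 -90.3  23. ] shift [109.6  -1.5   1.7] rot [-0.    -0.004 -0.003]
t 1.9 pos [415.6 -91.5 132.6] psi 3.051 F [-0.53  0.75  0.39] w 0.551 j6 1.17
```

View pics/top1.png

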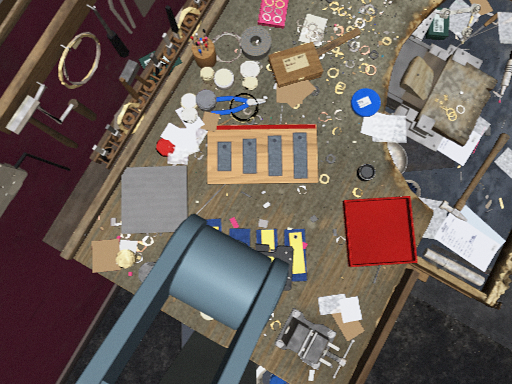

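View pics/scene1.png

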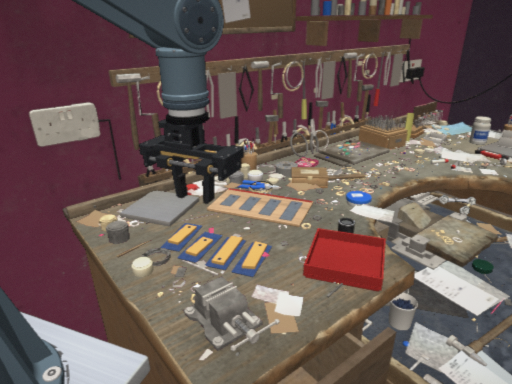

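Emit:
carry_out:
  moves:
    - [[0.45,0,-1.5,1.7,0,-0.003,-0.003],[0.45,30,-1.5,1.7,0,-0.003,-0.003],[0.45,60,-1.5,1.7,0,-0.003,-0.003],[0.45,85,-1.5,1.7,0,-0.003,-0.003],[0.45,100,-1.5,1.7,0,-0.003,-0.003],[0.45,107,-1.5,1.7,0,-0.003,-0.003],[0.45,109,-1.5,1.7,0,-0.003,-0.003],[0.45,109,-1.5,1.7,0,-0.003,-0.003],[0.45,109,-1.5,1.7,0,-0.003,-0.003]]

```text
t: 2.8
tcp_pos: [413.6, -89.7, 22.7]
ee_rot: [-0.358, 1.57, 2.694]
contact_force: [0.1, 0.1, -0.4]
gripper_width: 0.447
```

Run:
```python
from h import *
n="scene"
im=optics.grab_frame(n); cv2.imwrite(f"pics/s2.png",cv2.resize(im[130:330,80:340],None,fx=3,fy=3,interpolation=cv2.INTER_CUBIC)[:600])
to([[414.5,-90.3,23]],np.pi-.09)
```

```text
to [414.5 -90.3  23. ] shift [-0.4  0.4 -0.8] rot [-0.     0.001  0.   ]
t 2.85 pos [413.7 -89.8  22.6] psi 3.051 F [-0.64  0.06 -0.28] w 0.449 j6 1.17
```

View pics/s2.png

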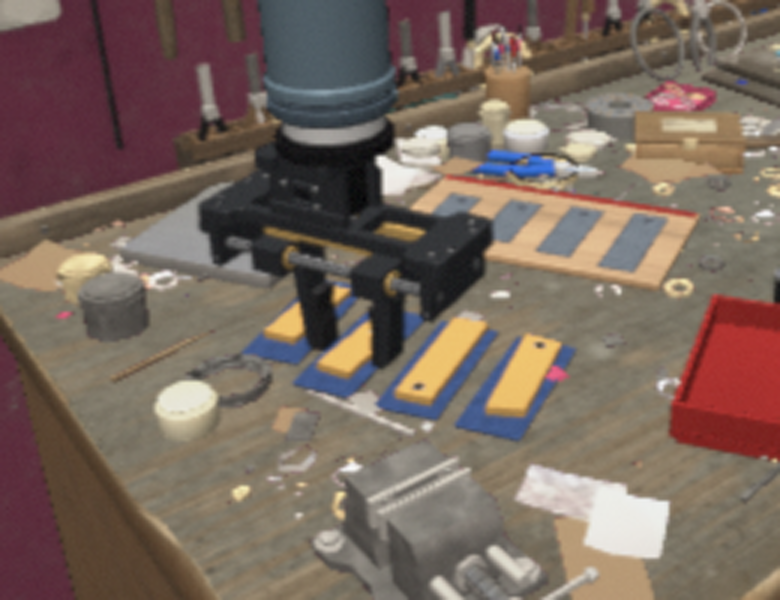

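Emit:
carry_out:
  moves:
    - [[0.15,0,0,0,0,0,0],[0.15,0,0,0,0,0,0],[0.15,0,0,0,0,0,0],[0.15,0,0,0,0,0,0],[0.15,0,0,0,0,0,0],[0.15,-8,0,0,0,0,0],[0.15,-30,0,0,0,0,0],[0.15,-60,0,0,0,0,0],[0.15,-60,0,0,0,0,0],[0.15,-60,0,0,0,0,0]]

```text
t: 3.85
tcp_pos: [413.2, -89.5, 82.0]
ee_rot: [-0.413, 1.569, 2.638]
contact_force: [0.3, 0.6, -1.7]
gripper_width: 0.288
```

Run:
```python
from h import *
to([[538.5,72,83],[538.5,72,34]],np.pi)
```

```text
to [538.5  72.   83. ] shift [  -1.  -172.1 -110.3] rot [-0.09   0.001  0.001]
to [538.5  72.   34. ] shift [  48.  -172.1 -110.4] rot [-0.09   0.001  0.001]
t 3.85 pos [413.2 -89.5  82. ] psi 3.051 F [ 0.31  0.65 -1.7 ] w 0.288 j6 1.17
```

Emit:
carry_out:
  moves:
    - [[0.15,0,-25,-16,-0.02,0,0],[0.15,0,-60,-38,-0.05,0,0],[0.15,0,-95,-60,-0.09,0,0],[0.15,0,-130,-84,-0.09,0,0],[0.15,0,-160,-102,-0.09,0,0],[0.15,0,-172,-110,-0.09,0,0],[0.15,0,-172,-110,-0.09,0,0],[0.15,15,-172,-110,-0.09,0,0],[0.15,32,-172,-110,-0.09,0,0],[0.15,42,-172,-110,-0.09,0,0],[0.15,46,-172,-110,-0.09,0,0],[0.15,46,-172,-110,-0.09,0,0]]

```text
t: 5.05
tcp_pos: [536.9, 71.3, 34.7]
ee_rot: [-0.303, 1.566, 2.837]
contact_force: [-0.3, -1.0, -1.3]
gripper_width: 0.289
```

Run:
```python
from h import *
im=optics.grab_frame("scene"); cv2.imwrite(f"pics/s3.png",cv2.resize(im[130:330,80:340],None,fx=3,fy=3,interpolation=cv2.INTER_CUBIC)[:600])
to([[538.5,72,32]],np.pi)
```

```text
to [538.5  72.   32. ] shift [ 3.4 -0.5 -0.9] rot [-0.001  0.003  0.001]
t 5.1 pos [537.6  71.5  35.4] psi 3.141 F [-0.1   0.13 -1.14] w 0.287 j6 1.48
```

View pics/s3.png

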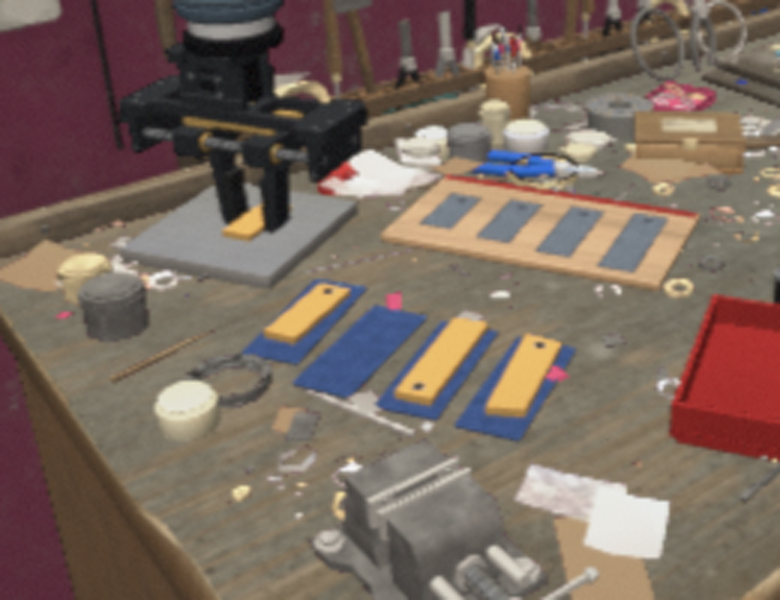

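Emit:
carry_out:
  moves:
    - [[0.15,2,0,0,0,0,0],[0.15,3,0,0,0,0,0],[0.15,3,0,0,0,0,0],[0.4,3,0,0,0,0,0],[0.5,3,0,0,0,0,0],[0.5,3,0,0,0,0,0],[0.5,3,0,0,0,0,0],[0.5,-10,0,0,0,0,0],[0.5,-30,0,0,0,0,0],[0,-60,0,0,0,0,0],[0,-60,0,0,0,0,0],[0,-60,0,0,0,0,0],[0,-60,0,0,0,0,0]]

```text
t: 6.4
tcp_pos: [537.5, 72.0, 95.2]
ee_rot: [-0.375, 1.567, 2.767]
contact_force: [-0.6, -0.0, -0.4]
gripper_width: 0.163
```

Run:
```python
from h import *
to([[538.5+25,72+13,45]],np.pi)
im=optics.grab_frame("top"); cv2.imwrite("pics/t3.png",im)
for b in bars(im,18): print({k:np.round(v,2) for k,v in b.items()})
im=optics.grab_frame("scene"); cv2.imwrite(f"pics/s4.png",cv2.resize(im[160:240,100:240],None,fx=5,fy=5,interpolation=cv2.INTER_CUBIC)[:600])
```

```text
to [563.5  85.   45. ] shift [ 50.1 -12.9 -26.2] rot [-0.     0.004  0.001]
t 6.4 pos [537.5  72.   95.2] psi 3.141 F [-0.62 -0.01 -0.36] w 0.163 j6 1.48
{'c': array([ 423.31, -208.89]), 'ang': np.float64(0.08), 'L': np.float64(82.51), 'W': np.float64(25.73), 'px': array([296.59, 252.59]), 'hole': array([621., 133.])}
{'c': array([ 423.97, -150.01]), 'ang': np.float64(-3.11), 'L': np.float64(94.61), 'W': np.float64(25.73), 'px': array([267.92, 252.6 ]), 'hole': array([167., 624.])}
{'c': array([443.12, -33.57]), 'ang': np.float64(-0.03), 'L': np.float64(69.88), 'W': np.float64(25.65), 'px': array([211.26, 243.82]), 'hole': array([616.,  98.])}
```

View pics/s4.png

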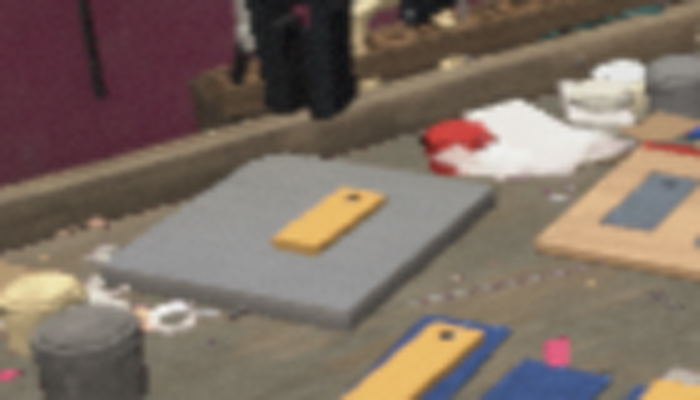

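View pics/t3.png

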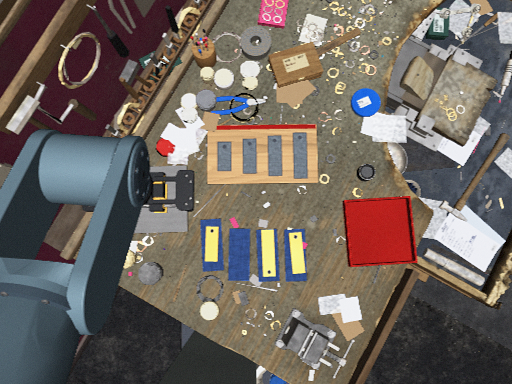

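```bash
cat >> h.py <<'E'
def sbar(im,z=18,roi=(160,240,100,220)):
    """bar on block in scene view: top-face outline homography'd"""
    hsv=cv2.cvtColor(im,cv2.COLOR_BGR2HSV)
    m=(hsv[...,0]>10)&(hsv[...,0]<30)&(hsv[...,1]>130)&(hsv[...,2]>130)
    k=np.zeros_like(m); k[roi[0]:roi[1],roi[2]:roi[3]]=1
    return rect("scene",m&k,z,60)
def favg(n=6):
    F=[]
    for _ in range(n):
        optics.grab_frame("scene"); o=r.observe(); F.append(np.r_[o['contact_force'],o['tcp_pos']])
    F=np.array(F); print('F',np.round(F[:,:3].mean(0),2),'sd',np.round(F[:,2].std(),2),'pos',np.round(F[:,3:].mean(0),2))
E
python3 - <<'E'
from h import *
favg()
im=optics.grab_frame("scene"); cv2.imwrite("pics/sraw.png",im)
for b in sbar(im): print(b)
print(w2pix("scene",[[568.5,85,18],[568.5,59,18],[508.5,59,18],[508.5,85,18]]))
to([[563.5,84,48]],np.pi)
E
```

```text
F [ 0.07  0.24 -0.09] sd 0.58 pos [537.55  71.97  94.88]
{'c': array([431.32792838, -43.10378178]), 'ang': np.float64(3.047876546840051), 'L': np.float64(58.96057923507107), 'W': np.float64(25.432600163142624), 'px': (np.float64(182.53333333333333), np.float64(233.1030303030303))}
{'c': array([535.52393523,  70.90485964]), 'ang': np.float64(3.115349974496179), 'L': np.float64(58.289429178881974), 'W': np.float64(25.281169822764856), 'px': (np.float64(165.05607476635515), np.float64(204.06542056074767))}
[[167.82969208 197.70138251]
 [176.62124526 199.25575696]
 [162.86071639 209.56347068]
 [153.71562727 207.8241242 ]]
to [563.5  84.   48. ] shift [ 47.3 -12.  -25.7] rot [-0.     0.003  0.001]
t 6.85 pos [537.9  71.9  95.3] psi 3.141 F [ 0.03 -0.16  0.51] w 0.009 j6 1.48
```

Emit:
carry_out:
  moves:
    - [[0,0,-12,-25,0,0,0],[0,25,-12,-25,0,0,0],[0,45,-12,-25,0,0,0],[0,52,-12,-25,0,0,0],[0,55,-12,-25,0,0,0],[0,55,-12,-25,0,0,0],[0,55,-12,-25,0,0,0]]

```text
t: 7.55
tcp_pos: [563.6, 83.9, 41.5]
ee_rot: [-0.901, 1.569, 2.24]
contact_force: [0.1, 0.8, -0.8]
gripper_width: 0.006
```

Run:
```python
from h import *
favg()
im=optics.grab_frame("scene"); cv2.imwrite("pics/p1.png",im);cv2.imwrite(f"pics/s5.png",cv2.resize(im[160:240,100:240],None,fx=5,fy=5,interpolation=cv2.INTER_CUBIC)[:600])
```

```text
F [-0.19  0.14 -0.01] sd 0.8 pos [563.49  83.96  41.39]
```

View pics/s5.png

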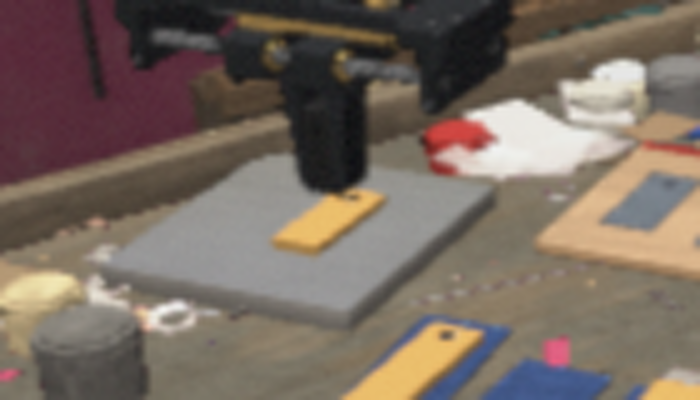

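Emit:
carry_out:
  moves:
    - [[0,1,0,0,0,0,0],[0,2.5,0,0,0,0,0],[0,2.5,0,0,0,0,0]]

```text
t: 8.2
tcp_pos: [562.9, 84.0, 38.0]
ee_rot: [-0.473, 1.568, 2.668]
contact_force: [0.1, 0.1, 0.4]
gripper_width: 0.008
```

Run:
```python
from h import *
favg(10)
```

```text
F [ 0.17 -0.13 -0.11] sd 0.47 pos [562.86  84.01  37.99]
```

Emit:
carry_out:
  moves:
    - [[0,1,0,0,0,0,0],[0,1.5,0,0,0,0,0],[0,1.5,0,0,0,0,0]]

```text
t: 9.0
tcp_pos: [563.0, 84.0, 37.8]
ee_rot: [-0.382, 1.568, 2.76]
contact_force: [-5.1, 0.2, 11.4]
gripper_width: 0.006
```

Run:
```python
from h import *
favg(8)
```

```text
F [-5.19 -0.17 11.97] sd 0.54 pos [562.96  84.04  37.83]
```

Emit:
carry_out:
  moves:
    - [[0,1,0,0,0,0,0],[0,1,0,0,0,0,0],[0,1,0,0,0,0,0]]

```text
t: 9.7
tcp_pos: [563.1, 84.1, 37.8]
ee_rot: [-0.345, 1.568, 2.797]
contact_force: [-7.6, 0.4, 20.3]
gripper_width: 0.005
```

Run:
```python
from h import *
favg(6)
im=optics.grab_frame("scene"); cv2.imwrite("pics/p2.png",im);cv2.imwrite(f"pics/s6.png",cv2.resize(im[160:240,100:240],None,fx=5,fy=5,interpolation=cv2.INTER_CUBIC)[:600])
```

```text
F [-8.73 -0.13 20.12] sd 0.41 pos [563.03  84.07  37.75]
```

View pics/s6.png

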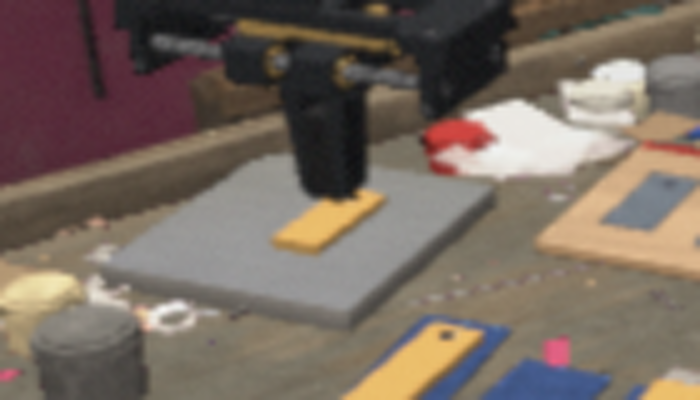

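Emit:
carry_out:
  moves:
    - [[0,-4,0,0,0,0,0],[0,-9,0,0,0,0,0],[0,-9,13,0,0,0,0],[0,-9,25,0,0,0,0],[0,-6,25,0,0,0,0],[0,-3.5,25,0,0,0,0],[0,-3.5,25,0,0,0,0],[0,-3.5,25,0,0,0,0]]

```text
t: 10.85
tcp_pos: [562.6, 59.2, 38.6]
ee_rot: [-0.415, 1.567, 2.727]
contact_force: [-0.6, -0.3, 0.0]
gripper_width: 0.0
```

```bash
cat >> h.py <<'E'
def shot(tag,n=6,roi=(160,240,100,240)):
    F=[];I=0
    for _ in range(n):
        im=optics.grab_frame("scene"); I=I+im.astype(float)/n; o=r.observe(); F.append(np.r_[o['contact_force'],o['tcp_pos']])
    F=np.array(F); print(tag,'F',np.round(F[:,:3].mean(0),2),'pos',np.round(F[:,3:].mean(0),2),'t',round(o['t'],1))
    cv2.imwrite(f"pics/{tag}.png",I.astype(np.uint8))
E
python3 -c "
from h import *
shot('sB0',8)"
```

```text
sB0 F [ 0.07 -0.09 -0.16] pos [562.91  59.21  39.03] t 11.2
```

Emit:
carry_out:
  moves:
    - [[0,1.5,0,0,0,0,0],[0,2.5,0,0,0,0,0],[0,2.5,0,0,0,0,0]]

```text
t: 11.55
tcp_pos: [563.2, 59.1, 37.8]
ee_rot: [-0.487, 1.568, 2.655]
contact_force: [-4.8, -1.1, 11.5]
gripper_width: 0.008
```

```bash
python3 -c "
from h import *
shot('sB1',6)"
```

```text
sB1 F [-4.06 -0.08 11.31] pos [563.25  59.04  37.83] t 11.8
```

Emit:
carry_out:
  moves:
    - [[0,-4,0,0,0,0,0],[0,-8,0,0,0,0,0],[0,-8,0,25,0,0,0],[0,-8,0,51,0,0,0],[0,-5,0,51,0,0,0],[0,-2.5,0,51,0,0,0],[0,-2.5,0,51,0,0,0],[0,-2.5,0,51,0,0,0]]

```text
t: 12.65
tcp_pos: [513.0, 58.9, 39.3]
ee_rot: [-0.652, 1.569, 2.489]
contact_force: [-0.2, 0.7, -0.2]
gripper_width: 0.004
```

```bash
python3 -c "
from h import *
shot('sC0',8)"
```

```text
sC0 F [ 0.31 -0.28 -0.19] pos [512.34  58.96  39.2 ] t 13.1
```

Emit:
carry_out:
  moves:
    - [[0,1.5,0,0,0,0,0],[0,2.5,0,0,0,0,0],[0,2.5,0,0,0,0,0]]

```text
t: 13.35
tcp_pos: [512.2, 59.0, 37.8]
ee_rot: [-0.443, 1.568, 2.699]
contact_force: [-4.7, 0.0, 12.3]
gripper_width: 0.006
```

```bash
python3 -c "
from h import *
shot('sC1',6)"
```

```text
sC1 F [-4.54 -0.39 12.46] pos [512.2   59.    37.79] t 13.7
```

Emit:
carry_out:
  moves:
    - [[0,-4,0,0,0,0,0],[0,-8,0,0,0,0,0],[0,-8,-12,0,0,0,0],[0,-8,-25,0,0,0,0],[0,-5,-25,0,0,0,0],[0,-2.5,-25,0,0,0,0],[0,-2.5,-25,0,0,0,0],[0,-2.5,-25,0,0,0,0]]

```text
t: 14.45
tcp_pos: [511.7, 83.9, 38.9]
ee_rot: [-0.377, 1.567, 2.764]
contact_force: [0.0, 0.4, 0.8]
gripper_width: 0.004
```

```bash
python3 -c "
from h import *
shot('sD0',8)"
```

```text
sD0 F [-0.09 -0.01 -0.24] pos [511.97  83.84  39.2 ] t 14.8
```

Emit:
carry_out:
  moves:
    - [[0,1.5,0,0,0,0,0],[0,2.5,0,0,0,0,0],[0,2.5,0,0,0,0,0]]

```text
t: 15.15
tcp_pos: [512.2, 84.0, 37.8]
ee_rot: [-0.426, 1.568, 2.715]
contact_force: [-4.7, -0.3, 12.7]
gripper_width: 0.005
```

```bash
python3 -c "
from h import *
shot('sD1',6)
c=[cv2.resize(cv2.imread(f'pics/{n}.png')[180:222,130:200],None,fx=5.5,fy=5.5,interpolation=cv2.INTER_CUBIC) for n in ('sB0','sB1','sD0','sD1')]
cv2.imwrite('pics/cmp1.png',np.vstack([np.hstack(c[:2]),np.hstack(c[2:])]))
"
```

```text
sD1 F [-4.35 -0.54 11.94] pos [512.2   83.98  37.81] t 15.4
```

View pics/cmp1.png

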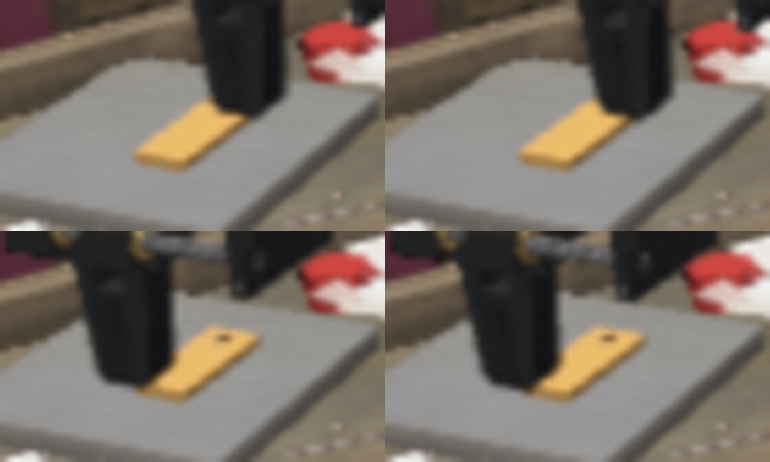

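```bash
python3 -c "
from h import *
to([[537.5,71.8,75],[537.5,71.8,34]],np.pi)
"
```

```text
to [537.5  71.8  75. ] shift [-37.3  12.1 -25.2] rot [0.    0.002 0.001]
to [537.5  71.8  34. ] shift [  3.7  12.2 -25.3] rot [0.    0.002 0.001]
t 15.45 pos [512.2  84.   37.8] psi -3.142 F [-3.93 -1.14 11.71] w 0.003 j6 1.5
```

Emit:
carry_out:
  moves:
    - [[0,-15,0,0,0,0,0],[0.5,-40,0,0,0,0,0],[0.5,-40,6,-12,0,0,0],[0.5,-40,12,-25,0,0,0],[0.5,-40,12,-25,0,0,0],[0.5,-40,12,-25,0,0,0],[0.5,-20,12,-25,0,0,0],[0.5,-5,12,-25,0,0,0],[0.5,2,12,-25,0,0,0],[0.5,2,12,-25,0,0,0],[0.5,2,12,-25,0,0,0],[0.15,2,12,-25,0,0,0],[0.15,2,12,-25,0,0,0],[0.15,2,12,-25,0,0,0],[0.15,2,12,-25,0,0,0],[0.15,-8,12,-25,0,0,0],[0.15,-40,12,-25,0,0,0],[0.15,-40,12,-25,0,0,0],[0.15,-40,12,-25,0,0,0]]

```text
t: 17.35
tcp_pos: [537.6, 71.9, 77.6]
ee_rot: [-1.214, 1.57, 1.927]
contact_force: [-0.3, 0.6, -1.1]
gripper_width: 0.282
```

```bash
python3 -c "
from h import *
to([[629,-59.2,75],[629,-59.2,32]],np.pi)
im=optics.grab_frame('top');cv2.imwrite('pics/t4.png',im)
for b in bars(im,9): print({k:np.round(v,2) for k,v in b.items()})
"
```

```text
to [629.  -59.2  75. ] shift [  2.4 131.1 -91.4] rot [-0.     0.     0.001]
to [629.  -59.2  32. ] shift [ 45.4 131.1 -91.4] rot [-0.     0.     0.001]
t 17.35 pos [537.6  71.9  77.6] psi 3.141 F [-0.33  0.65 -1.12] w 0.282 j6 1.48
{'c': array([ 423.  , -209.66]), 'ang': np.float64(0.08), 'L': np.float64(83.32), 'W': np.float64(26.14), 'px': array([296.58, 252.58]), 'hole': array([621., 121.])}
{'c': array([ 423.53, -150.28]), 'ang': np.float64(-3.11), 'L': np.float64(95.53), 'W': np.float64(26.03), 'px': array([267.95, 252.66]), 'hole': array([157., 624.])}
{'c': array([442.92, -32.53]), 'ang': np.float64(-0.02), 'L': np.float64(70.44), 'W': np.float64(25.85), 'px': array([211.24, 243.86]), 'hole': array([614., 107.])}
```

Emit:
carry_out:
  moves:
    - [[0.15,0,20,-14,0,0,0],[0.15,0,55,-38,0,0,0],[0.15,0,90,-63,0,0,0],[0.15,0,120,-84,0,0,0],[0.15,0,131,-91,0,0,0],[0.15,0,131,-91,0,0,0],[0.15,20,131,-91,0,0,0],[0.15,35,131,-91,0,0,0],[0.15,43,131,-91,0,0,0],[0.15,45,131,-91,0,0,0],[0.15,45,131,-91,0,0,0],[0.15,45,131,-91,0,0,0]]

```text
t: 18.6
tcp_pos: [627.7, -58.4, 31.1]
ee_rot: [-0.469, 1.568, 2.673]
contact_force: [-0.7, 0.8, -0.5]
gripper_width: 0.281
```

```bash
python3 -c "
from h import *
to([[629,-59.2,31]],np.pi)
im=optics.grab_frame('scene');cv2.imwrite('pics/s7.png',cv2.resize(im[150:270,150:330],None,fx=4,fy=4,interpolation=cv2.INTER_CUBIC))
"
```

```text
to [629.  -59.2  31. ] shift [ 0.1  0.8 -1.3] rot [0.    0.003 0.001]
t 18.6 pos [627.7 -58.4  31.1] psi -3.141 F [-0.7   0.81 -0.49] w 0.281 j6 1.29
```

View pics/s7.png

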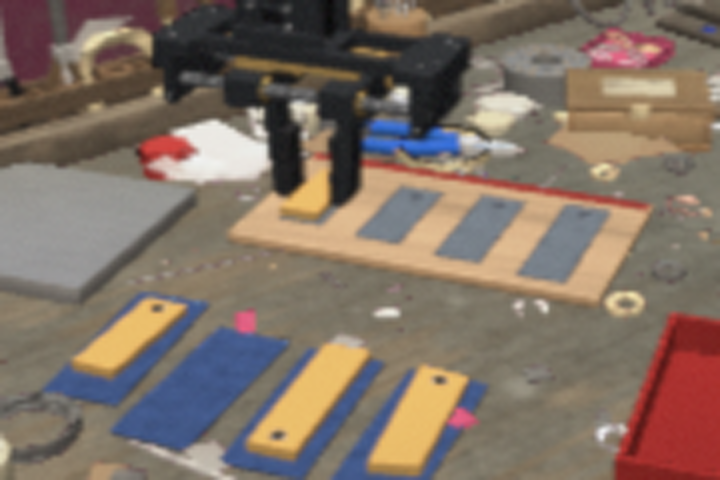

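Emit:
carry_out:
  moves:
    - [[0.15,1,0.7,-1.2,0,0,0],[0.15,1,0.7,-1.2,0,0,0],[0.42,1,0.7,-1.2,0,0,0],[0.42,1,0.7,-1.2,0,0,0],[0.42,1,0.7,-1.2,0,0,0],[0.42,1,0.7,-1.2,0,0,0],[0.42,-10,0.7,-1.2,0,0,0],[0.42,-40,0.7,-1.2,0,0,0],[0.42,-80,0.7,-1.2,0,0,0],[0.42,-80,0.7,-1.2,0,0,0],[0.42,-80,0.7,-1.2,0,0,0]]

```text
t: 19.75
tcp_pos: [630.3, -60.0, 113.3]
ee_rot: [-2.786, 1.57, 0.356]
contact_force: [-0.6, 0.1, -0.3]
gripper_width: 0.416
```

```bash
python3 -c "
from h import *
im=optics.grab_frame('scene');cv2.imwrite('pics/s8.png',cv2.resize(im[150:270,150:330],None,fx=4,fy=4,interpolation=cv2.INTER_CUBIC))
im=optics.grab_frame('top');cv2.imwrite('pics/t8.png',im)
for b in bars(im,9): print({k:np.round(v,2) for k,v in b.items()})
to([[443,-32.6,110],[443,-32.6,23.5]],np.pi-.03)
"
```

```text
{'c': array([ 423.04, -209.64]), 'ang': np.float64(0.08), 'L': np.float64(83.3), 'W': np.float64(25.99), 'px': array([296.56, 252.56]), 'hole': array([627., 119.])}
{'c': array([ 423.76, -150.28]), 'ang': np.float64(-3.11), 'L': np.float64(95.15), 'W': np.float64(25.96), 'px': array([267.95, 252.55]), 'hole': array([158., 630.])}
{'c': array([443.1 , -32.48]), 'ang': np.float64(-0.02), 'L': np.float64(70.76), 'W': np.float64(25.91), 'px': array([211.22, 243.77]), 'hole': array([620., 114.])}
to [443.  -32.6 110. ] shift [  1.3 -26.9 185.5] rot [0.03  0.004 0.002]
to [443.  -32.6  23.5] shift [ 87.8 -26.8 185.2] rot [0.03  0.004 0.002]
t 19.85 pos [628.5 -59.6 110.5] psi 3.141 F [ 0.66  0.05 -0.41] w 0.419 j6 1.29
```

View pics/s8.png

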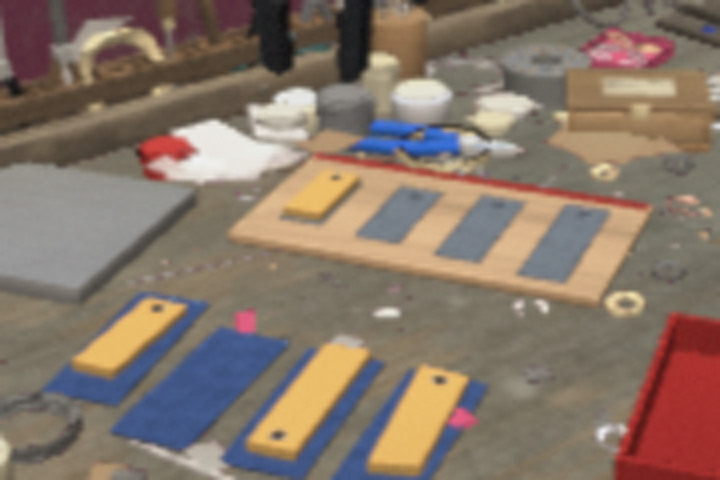

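Emit:
carry_out:
  moves:
    - [[0.45,0,-7,45,0.01,0,0],[0.45,0,-14,90,0.02,0,0],[0.45,0,-21,135,0.03,0.003,0],[0.45,0,-25,170,0.03,0.003,0],[0.45,0,-27,185.3,0.03,0.003,0],[0.45,0,-27,185.3,0.03,0.003,0],[0.45,30,-27,185.3,0.03,0.003,0],[0.45,60,-27,185.3,0.03,0.003,0],[0.45,75,-27,185.3,0.03,0.003,0],[0.45,75,-27,185.3,0.03,0.003,0],[0.45,75,-27,185.3,0.03,0.003,0]]

```text
t: 20.95
tcp_pos: [444.2, -32.8, 36.4]
ee_rot: [-1.291, 1.569, 1.82]
contact_force: [-0.4, -0.8, -0.1]
gripper_width: 0.449
```

```bash
python3 -c "
from h import *
im=optics.grab_frame('scene');cv2.imwrite('pics/s9.png',cv2.resize(im[150:270,120:300],None,fx=4,fy=4,interpolation=cv2.INTER_CUBIC))
to([[443,-32.6,23.5]],np.pi-.025)
"
```

```text
to [443.  -32.6  23.5] shift [13.6 -0.3  1.7] rot [-0.005 -0.001  0.001]
t 21.0 pos [444.7 -32.9  37.1] psi 3.111 F [1.31 0.27 0.57] w 0.45 j6 1.26
```

View pics/s9.png

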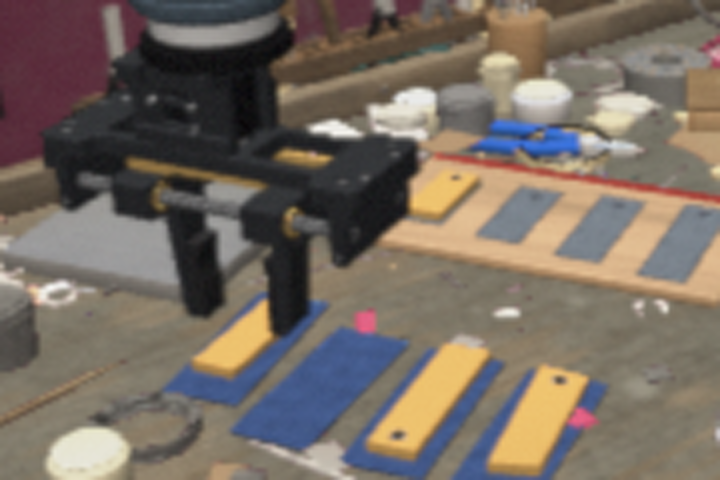

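Emit:
carry_out:
  moves:
    - [[0.45,6,0,1,0,0,0],[0.45,11,0,1,0,0,0],[0.45,13,0,1,0,0,0],[0.45,13,0,1,0,0,0],[0.45,13,0,1,0,0,0],[0.15,13,0,1,0,0,0],[0.15,13,0,1,0,0,0],[0.15,13,0,1,0,0,0],[0.15,13,0,1,0,0,0],[0.15,5,0,1,0,0,0],[0.15,-15,0,1,0,0,0],[0.15,-45,0,1,0,0,0],[0.15,-45,0,1,0,0,0],[0.15,-45,0,1,0,0,0]]

```text
t: 22.4
tcp_pos: [443.2, -32.8, 82.3]
ee_rot: [-2.833, 1.568, 0.279]
contact_force: [-0.9, -0.1, -1.4]
gripper_width: 0.285
```

```bash
python3 -c "
from h import *
to([[538,72,82],[538,72,35]],np.pi)
im=optics.grab_frame('scene');cv2.imwrite('pics/s10.png',cv2.resize(im[130:250,120:300],None,fx=4,fy=4,interpolation=cv2.INTER_CUBIC))
"
```

```text
to [538  72  82] shift [   0.5 -107.6  -91.6] rot [-0.03  -0.002  0.001]
to [538  72  35] shift [  47.5 -107.6  -91.5] rot [-0.03  -0.002  0.001]
t 22.4 pos [443.2 -32.8  82.3] psi 3.111 F [-0.87 -0.1  -1.37] w 0.285 j6 1.26
```

View pics/s10.png

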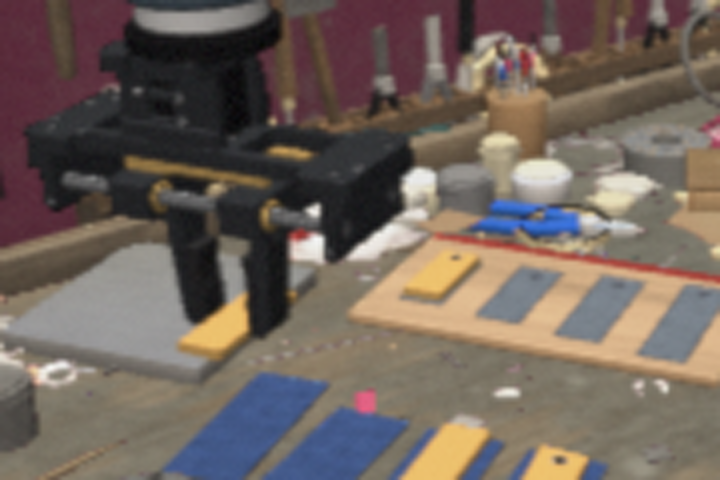

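Held. Move to the block, lower (bar was gripped at about TCP 24 on felt, so 33 here), release, rise and shut the fingers.

Emit:
carry_out:
  moves:
    - [[0.15,0,-20,-17,-0.01,0,0],[0.15,0,-50,-42,-0.02,0,0],[0.15,0,-80,-68,-0.03,0,0],[0.15,0,-100,-85,-0.03,-0.002,0],[0.15,0,-107.5,-91.5,-0.03,-0.002,0],[0.15,0,-107.5,-91.5,-0.03,-0.002,0],[0.15,20,-107.5,-91.5,-0.03,-0.002,0],[0.15,38,-107.5,-91.5,-0.03,-0.002,0],[0.15,46,-107.5,-91.5,-0.03,-0.002,0],[0.15,47.5,-107.5,-91.5,-0.03,-0.002,0],[0.15,47.5,-107.5,-91.5,-0.03,-0.002,0],[0.15,47.5,-107.5,-91.5,-0.03,-0.002,0]]

```text
t: 23.65
tcp_pos: [537.5, 71.6, 34.7]
ee_rot: [-0.802, 1.569, 2.339]
contact_force: [-0.2, 0.4, -1.2]
gripper_width: 0.286
```

```bash
python3 -c "
from h import *
to([[538,72,33]],np.pi)
"
```

```text
to [538  72  33] shift [ 1.7 -0.4 -0.5] rot [-0.001  0.001  0.001]
t 23.65 pos [537.5  71.6  34.7] psi 3.141 F [-0.22  0.45 -1.17] w 0.286 j6 1.48
```

Emit:
carry_out:
  moves:
    - [[0.15,1.5,0,0,0,0,0],[0.15,1.5,0,0,0,0,0],[0.5,1.5,0,0,0,0,0],[0.5,1.5,0,0,0,0,0],[0.5,1.5,0,0,0,0,0],[0.5,1.5,0,0,0,0,0],[0.5,-10,0,0,0,0,0],[0.5,-30,0,0,0,0,0],[0,-60,0,0,0,0,0],[0,-60,-12,-30,0,0,0],[0,-60,-12,-30,0,0,0],[0,-60,-12,-30,0,0,0],[0,-60,-12,-30,0,0,0]]

```text
t: 24.95
tcp_pos: [566.4, 83.9, 93.8]
ee_rot: [-0.361, 1.567, 2.781]
contact_force: [-0.2, -0.5, -0.1]
gripper_width: 0.066
```

```bash
cat >> h.py <<'E'
def big(tags,out,roi=(178,225,125,205)):
    c=[cv2.resize(cv2.imread(f'pics/{n}.png')[roi[0]:roi[1],roi[2]:roi[3]],None,fx=4.8,fy=4.8,interpolation=cv2.INTER_CUBIC) for n in tags]
    cv2.imwrite(f'pics/{out}.png',np.vstack([np.hstack(c[i:i+2]) for i in range(0,len(c),2)]))
E
python3 -c "
from h import *
shot('m0',4); print(sbar(cv2.imread('pics/m0.png'),roi=(160,222,100,220)))
big(['m0','m0'],'m0b')
to([[568,84,46]],np.pi)
"
```

```text
m0 F [-0.49  0.16  0.25] pos [566.58  83.85  93.84] t 25.1
[{'c': array([533.46854696,  71.06739528]), 'ang': np.float64(3.1392167157652153), 'L': np.float64(69.21110361595723), 'W': np.float64(25.455399157514766), 'px': (np.float64(164.49612403100775), np.float64(204.42635658914728))}]
to [568  84  46] shift [47.9 -0.1 -1.3] rot [-0.     0.003  0.001]
t 25.15 pos [566.8  83.8  93.9] psi 3.141 F [-0.22 -0.13  0.97] w 0.004 j6 1.51
```

View pics/m0b.png

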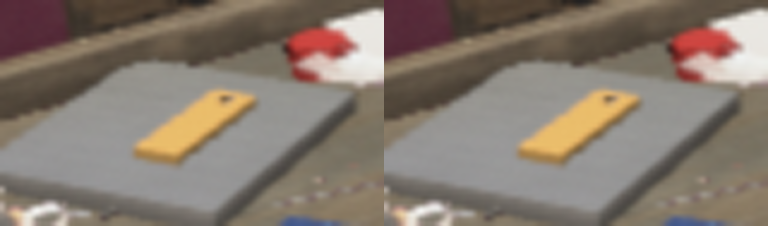

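Emit:
carry_out:
  moves:
    - [[0,25,0,0,0,0,0],[0,42,0,0,0,0,0],[0,50,0,0,0,0,0],[0,53.5,0,0,0,0,0],[0,53.5,0,0,0,0,0],[0,53.5,0,0,0,0,0],[0,53.5,0,0,0,0,0]]

```text
t: 25.85
tcp_pos: [568.2, 84.0, 41.7]
ee_rot: [-1.593, 1.57, 1.549]
contact_force: [0.5, 0.5, 0.3]
gripper_width: 0.003
```

```bash
python3 -c "
from h import *
shot('mA0',8)"
```

```text
mA0 F [-0.02  0.22  0.16] pos [567.77  84.05  41.27] t 26.2
```

Emit:
carry_out:
  moves:
    - [[0,1.5,0,0,0,0,0],[0,3,0,0,0,0,0],[0,3,0,0,0,0,0]]

```text
t: 26.55
tcp_pos: [567.5, 84.1, 37.9]
ee_rot: [-0.684, 1.569, 2.457]
contact_force: [-1.3, -0.3, 2.7]
gripper_width: 0.007
```

```bash
python3 -c "
from h import *
shot('mA1',6)
big(['m0','mA0','mA1','mA1'],'mAb')"
```

```text
mA1 F [-0.93  0.36  3.26] pos [567.54  84.06  37.94] t 26.9
```

View pics/mAb.png

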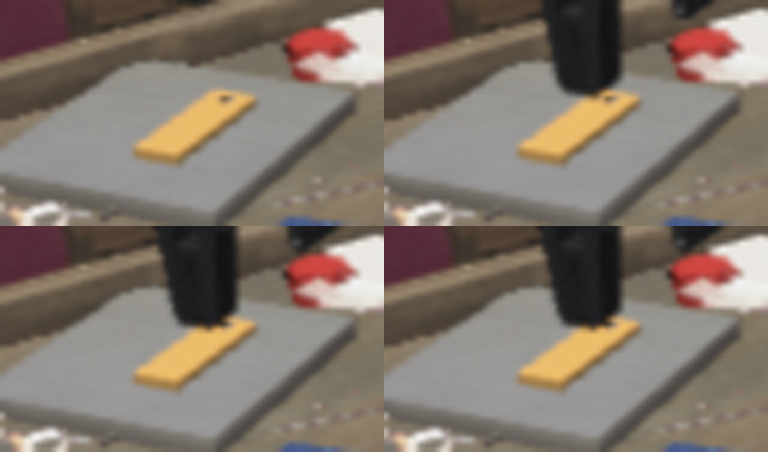

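Emit:
carry_out:
  moves:
    - [[0,-4,0,0,0,0,0],[0,-7,0,0,0,0,0],[0,-7,13,0,0,0,0],[0,-7,25,0,0,0,0],[0,-4,25,0,0,0,0],[0,-1.7,25,0,0,0,0],[0,-1.7,25,0,0,0,0],[0,-1.7,25,0,0,0,0]]

```text
t: 27.65
tcp_pos: [567.2, 59.2, 39.2]
ee_rot: [-0.58, 1.568, 2.562]
contact_force: [-0.2, 0.7, -0.2]
gripper_width: 0.004
```

```bash
python3 -c "
from h import *
shot('mB0',8)"
```

```text
mB0 F [ 0.11  0.08 -0.05] pos [567.5   59.26  39.54] t 28.1
```

Emit:
carry_out:
  moves:
    - [[0,1.5,0,0,0,0,0],[0,2.5,0,0,0,0,0],[0,2.5,0,0,0,0,0]]

```text
t: 28.35
tcp_pos: [567.7, 59.1, 37.8]
ee_rot: [-0.714, 1.569, 2.427]
contact_force: [-3.1, 0.3, 7.3]
gripper_width: 0.011
```

```bash
python3 -c "
from h import *
shot('mB1',6)
big(['mA0','mA1','mB0','mB1'],'mBb')"
```

```text
mB1 F [-2.9   0.18  7.75] pos [567.72  59.06  37.87] t 28.6
```

View pics/mBb.png

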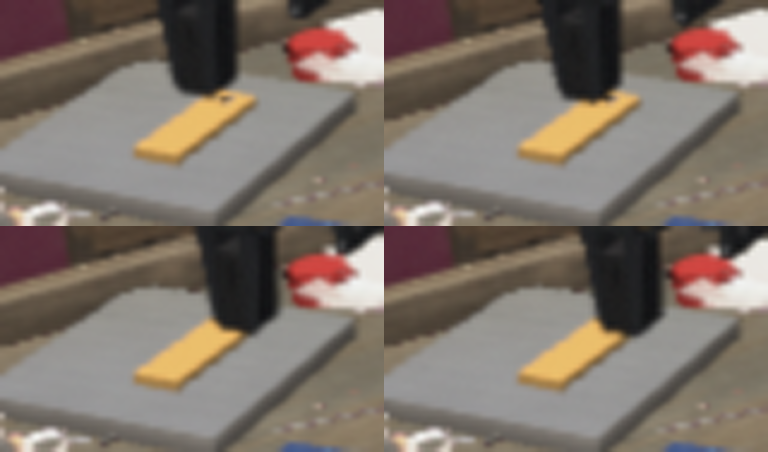

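Emit:
carry_out:
  moves:
    - [[0,-4,0,0,0,0,0],[0,-8,0,0,0,0,0],[0,-8,0,30,0,0,0],[0,-8,0,61,0,0,0],[0,-5,0,61,0,0,0],[0,-2.5,0,61,0,0,0],[0,-2.5,0,61,0,0,0],[0,-2.5,0,61,0,0,0]]

```text
t: 29.45
tcp_pos: [507.8, 58.9, 39.9]
ee_rot: [-1.333, 1.57, 1.808]
contact_force: [-0.4, 0.4, -0.9]
gripper_width: 0.006
```

```bash
python3 -c "
from h import *
shot('mC0',8)"
```

```text
mC0 F [ 0.15 -0.01  0.01] pos [507.01  59.    39.69] t 29.9
```

Emit:
carry_out:
  moves:
    - [[0,1.5,0,0,0,0,0],[0,2.5,0,0,0,0,0],[0,2.5,0,0,0,0,0]]

```text
t: 30.15
tcp_pos: [506.7, 59.0, 37.9]
ee_rot: [-0.69, 1.569, 2.452]
contact_force: [-3.1, -0.1, 9.2]
gripper_width: 0.005
```

```bash
python3 -c "
from h import *
shot('mC1',6)
big(['mB0','mB1','mC0','mC1'],'mCb')"
```

```text
mC1 F [-3.06 -0.33  8.5 ] pos [506.69  59.04  37.85] t 30.4
```

View pics/mCb.png

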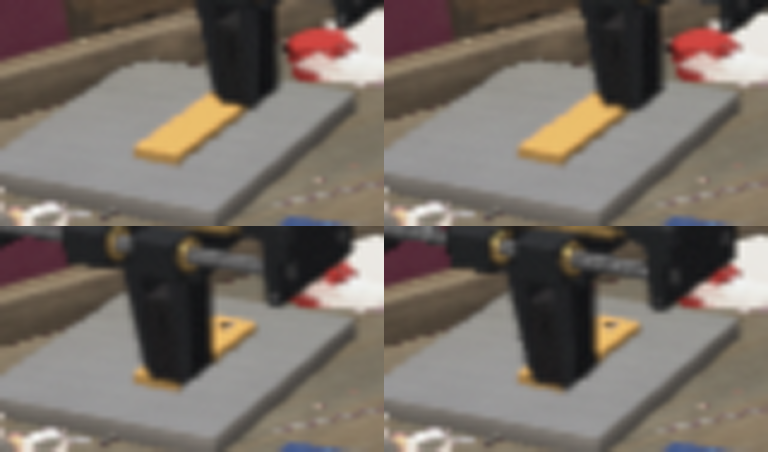

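Emit:
carry_out:
  moves:
    - [[0,-4,0,0,0,0,0],[0,-8,0,0,0,0,0],[0,-8,-12,0,0,0,0],[0,-8,-25,0,0,0,0],[0,-5,-25,0,0,0,0],[0,-2.5,-25,0,0,0,0],[0,-2.5,-25,0,0,0,0],[0,-2.5,-25,0,0,0,0]]

```text
t: 31.25
tcp_pos: [506.3, 83.9, 39.3]
ee_rot: [-0.518, 1.568, 2.624]
contact_force: [-0.3, -0.1, 0.2]
gripper_width: 0.004
```

```bash
python3 -c "
from h import *
shot('mD0',8)"
```

```text
mD0 F [ 0.24  0.03 -0.05] pos [506.55  83.87  39.66] t 31.6
```

Emit:
carry_out:
  moves:
    - [[0,1.5,0,0,0,0,0],[0,2.5,0,0,0,0,0],[0,2.5,0,0,0,0,0]]

```text
t: 31.95
tcp_pos: [506.7, 84.0, 37.8]
ee_rot: [-0.643, 1.569, 2.498]
contact_force: [-3.2, 0.6, 8.6]
gripper_width: 0.001
```

```bash
python3 -c "
from h import *
shot('mD1',6)
a=cv2.imread('pics/mD0.png').astype(int);b=cv2.imread('pics/mD1.png').astype(int)
big(['mC1','mC1','mD0','mD1'],'mDb')
to([[536.3,71.5,33.8]],np.pi)"
```

```text
mD1 F [-3.22 -0.2   8.36] pos [506.7   84.03  37.87] t 32.2
to [536.3  71.5  33.8] shift [  4.   12.5 -29.6] rot [-0.     0.001  0.001]
t 32.25 pos [506.7  84.   37.9] psi 3.142 F [-3.49 -0.23  7.96] w 0.005 j6 1.5
```

View pics/mDb.png

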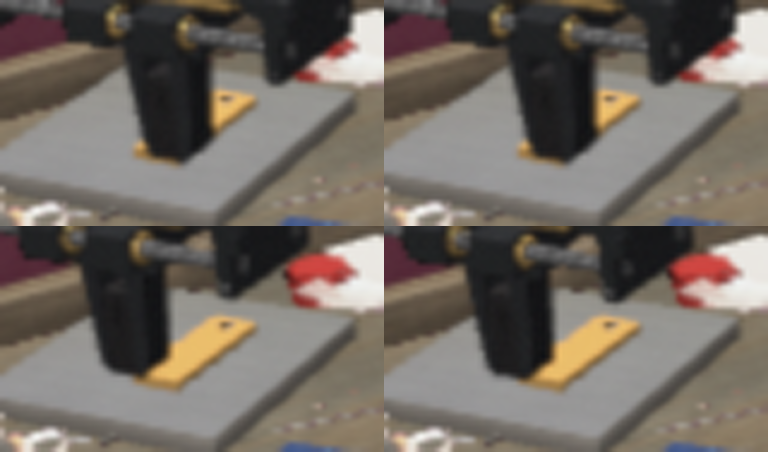

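Emit:
carry_out:
  moves:
    - [[0,-15,0,0,0,0,0],[0.5,-40,0,0,0,0,0],[0.5,-40,6,-15,0,0,0],[0.5,-40,12.5,-29.5,0,0,0],[0.5,-40,12.5,-29.5,0,0,0],[0.5,-40,12.5,-29.5,0,0,0],[0.5,-20,12.5,-29.5,0,0,0],[0.5,-5,12.5,-29.5,0,0,0],[0.5,2.5,12.5,-29.5,0,0,0],[0.5,2.5,12.5,-29.5,0,0,0],[0.5,2.5,12.5,-29.5,0,0,0],[0.15,2.5,12.5,-29.5,0,0,0],[0.15,2.5,12.5,-29.5,0,0,0],[0.15,2.5,12.5,-29.5,0,0,0],[0.15,2.5,12.5,-29.5,0,0,0],[0.15,-8,12.5,-29.5,0,0,0],[0.15,-40,12.5,-29.5,0,0,0],[0.15,-40,12.5,-29.5,0,0,0],[0.15,-40,12.5,-29.5,0,0,0]]

```text
t: 34.15
tcp_pos: [536.7, 71.5, 78.1]
ee_rot: [-2.081, 1.57, 1.06]
contact_force: [-0.5, 0.0, -0.8]
gripper_width: 0.282
```

```bash
python3 -c "
from h import *
to([[629,-113.4,76],[629,-113.4,31]],np.pi)
im=optics.grab_frame('top');cv2.imwrite('pics/t5.png',im)
for b in bars(im,9): print({k:np.round(v,2) for k,v in b.items()})
"
```

```text
to [ 629.  -113.4   76. ] shift [  1.9 184.8 -92.3] rot [-0.    -0.001  0.001]
to [ 629.  -113.4   31. ] shift [ 46.9 184.9 -92.3] rot [-0.    -0.001  0.001]
t 34.15 pos [536.7  71.5  78.1] psi 3.141 F [-0.54  0.03 -0.8 ] w 0.282 j6 1.48
{'c': array([ 423.04, -209.63]), 'ang': np.float64(0.08), 'L': np.float64(83.33), 'W': np.float64(26.09), 'px': array([296.56, 252.56]), 'hole': array([622., 128.])}
{'c': array([ 423.53, -150.28]), 'ang': np.float64(-3.11), 'L': np.float64(95.53), 'W': np.float64(26.03), 'px': array([267.95, 252.66]), 'hole': array([157., 624.])}
{'c': array([631.74, -58.37]), 'ang': np.float64(0.0), 'L': np.float64(60.88), 'W': np.float64(25.59), 'px': array([223.5, 154.5]), 'hole': array([597., 127.])}
```

Emit:
carry_out:
  moves:
    - [[0.15,0,22,-11,0,0,0],[0.15,0,60,-30,0,0,0],[0.15,0,98,-49,0,0,0],[0.15,0,136,-68,0,0,0],[0.15,0,170,-84,0,0,0],[0.15,0,185,-92.5,0,0,0],[0.15,0,185,-92.5,0,0,0],[0.15,20,185,-92.5,0,0,0],[0.15,37,185,-92.5,0,0,0],[0.15,44,185,-92.5,0,0,0],[0.15,46,185,-92.5,0,0,0],[0.15,46,185,-92.5,0,0,0],[0.15,46,185,-92.5,0,0,0]]

```text
t: 35.5
tcp_pos: [627.9, -112.3, 30.3]
ee_rot: [-0.608, 1.568, 2.535]
contact_force: [-0.5, 0.1, -0.5]
gripper_width: 0.28
```

```bash
python3 -c "
from h import *
shot('mp',3)
im=optics.grab_frame('scene');cv2.imwrite('pics/s11.png',cv2.resize(im[150:270,150:330],None,fx=4,fy=4,interpolation=cv2.INTER_CUBIC))
to([[629,-113.4,30.5]],np.pi)
"
```

```text
mp F [-0.12  0.26 -0.63] pos [ 628.16 -112.76   30.37] t 35.6
to [ 629.  -113.4   30.5] shift [-0.1  0.3 -0.7] rot [0.    0.002 0.001]
t 35.7 pos [ 628.3 -113.1   30.4] psi -3.141 F [-0.45 -0.08 -1.27] w 0.283 j6 1.21
```

View pics/s11.png

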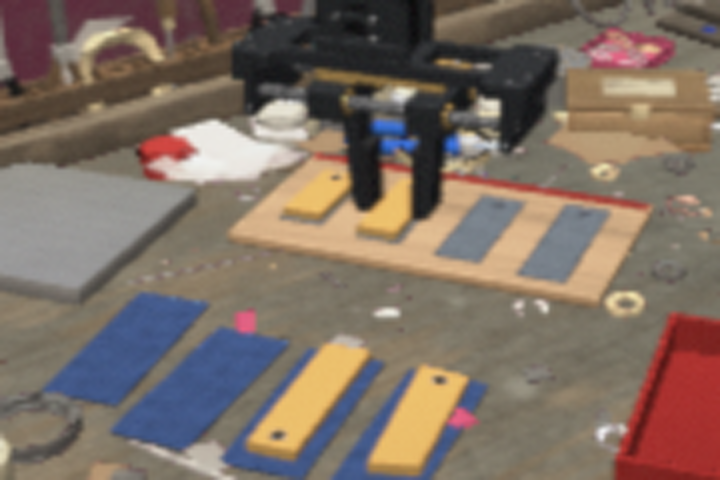

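Emit:
carry_out:
  moves:
    - [[0.15,1,0,-0.7,0,0,0],[0.15,1,0,-0.7,0,0,0],[0.39,1,0,-0.7,0,0,0],[0.39,1,0,-0.7,0,0,0],[0.39,1,0,-0.7,0,0,0],[0.39,1,0,-0.7,0,0,0],[0.39,-10,0,-0.7,0,0,0],[0.39,-40,0,-0.7,0,0,0],[0.39,-80,0,-0.7,0,0,0],[0.39,-80,0,-0.7,0,0,0],[0.39,-80,0,-0.7,0,0,0]]

```text
t: 36.8
tcp_pos: [630.3, -113.9, 112.8]
ee_rot: [3.14, 1.569, -0.002]
contact_force: [-0.2, 0.2, -1.3]
gripper_width: 0.389
```

```bash
python3 -c "
from h import *
im=optics.grab_frame('scene');cv2.imwrite('pics/s12.png',cv2.resize(im[150:270,150:330],None,fx=4,fy=4,interpolation=cv2.INTER_CUBIC))
im=optics.grab_frame('top');cv2.imwrite('pics/t6.png',im)
for b in bars(im,9): print({k:np.round(v,2) for k,v in b.items()})
to([[423,-209.6,110],[423,-209.6,36]],np.pi+.08)
"
```

```text
{'c': array([ 423.03, -209.66]), 'ang': np.float64(0.08), 'L': np.float64(83.4), 'W': np.float64(26.04), 'px': array([296.58, 252.56]), 'hole': array([631., 132.])}
{'c': array([ 423.64, -150.33]), 'ang': np.float64(-3.11), 'L': np.float64(95.16), 'W': np.float64(25.96), 'px': array([267.97, 252.61]), 'hole': array([161., 634.])}
{'c': array([614.08, -57.8 ]), 'ang': np.float64(0.79), 'L': np.float64(28.17), 'W': np.float64(24.11), 'px': array([223.24, 162.63]), 'hole': array([600., 603.])}
to [ 423.  -209.6  110. ] shift [  0.4  96.3 205.5] rot [-0.08   0.003  0.002]
to [ 423.  -209.6   36. ] shift [ 74.4  96.5 205.3] rot [-0.08   0.003  0.002]
t 36.9 pos [ 628.6 -113.3  110. ] psi 3.141 F [ 0.25  0.49 -0.36] w 0.392 j6 1.21
```

View pics/s12.png

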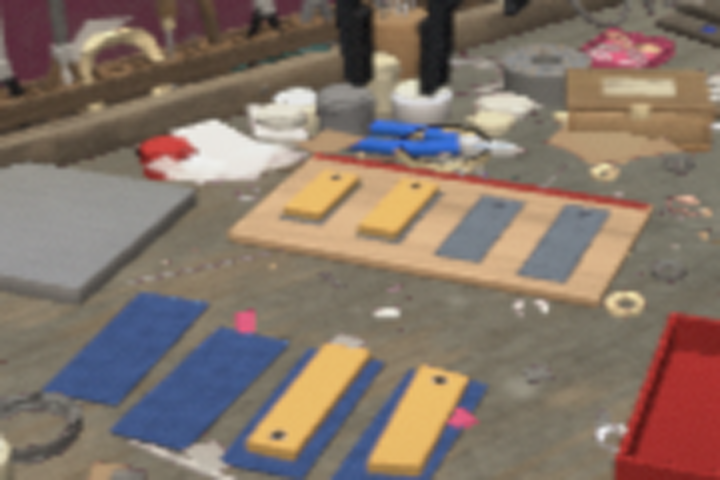

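Emit:
carry_out:
  moves:
    - [[0.45,0,20,43,-0.03,0,0],[0.45,0,40,86,-0.05,0,0],[0.45,0,60,129,-0.08,0.003,0],[0.45,0,80,170,-0.08,0.003,0],[0.45,0,92,196,-0.08,0.003,0],[0.45,0,96.4,205.4,-0.08,0.003,0],[0.45,0,96.4,205.4,-0.08,0.003,0],[0.45,30,96.4,205.4,-0.08,0.003,0],[0.45,60,96.4,205.4,-0.08,0.003,0],[0.45,74,96.4,205.4,-0.08,0.003,0],[0.45,74,96.4,205.4,-0.08,0.003,0],[0.45,74,96.4,205.4,-0.08,0.003,0]]

```text
t: 38.1
tcp_pos: [424.6, -209.4, 36.8]
ee_rot: [-2.218, 1.569, 1.005]
contact_force: [0.7, 0.2, 1.0]
gripper_width: 0.445
```

```bash
python3 -c "
from h import *
im=optics.grab_frame('scene');cv2.imwrite('pics/s13.png',cv2.resize(im[150:290,150:330],None,fx=4,fy=4,interpolation=cv2.INTER_CUBIC))
to([[423,-209.6,23.8]],np.pi+.08)
"
```

```text
to [ 423.  -209.6   23.8] shift [13.6 -0.4  1.9] rot [ 0.001 -0.002  0.001]
t 38.15 pos [ 424.9 -209.8   37.4] psi -3.061 F [ 0.62 -0.54  0.04] w 0.456 j6 0.78
```

View pics/s13.png

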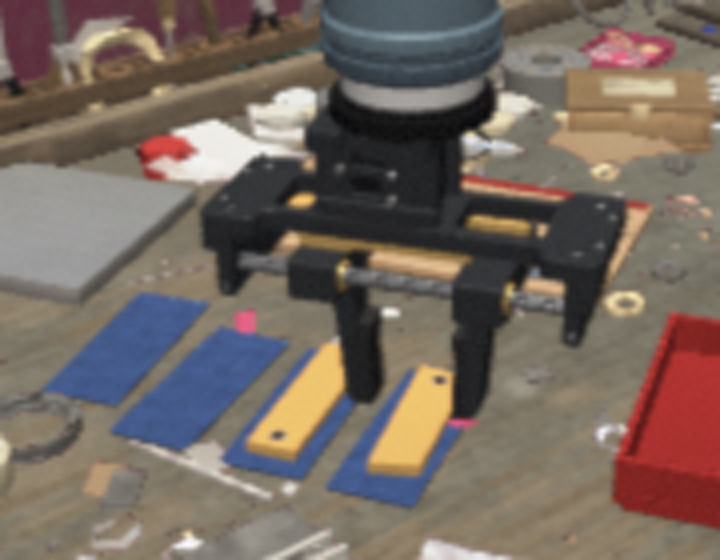

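Emit:
carry_out:
  moves:
    - [[0.45,6,0,1,0,0,0],[0.45,11,0,1,0,0,0],[0.45,13,0,1,0,0,0],[0.45,13,0,1,0,0,0],[0.45,13,0,1,0,0,0],[0.15,13,0,1,0,0,0],[0.15,13,0,1,0,0,0],[0.15,13,0,1,0,0,0],[0.15,13,0,1,0,0,0],[0.15,5,0,1,0,0,0],[0.15,-15,0,1,0,0,0],[0.15,-45,0,1,0,0,0],[0.15,-45,0,1,0,0,0],[0.15,-45,0,1,0,0,0]]

```text
t: 39.55
tcp_pos: [423.0, -210.2, 82.5]
ee_rot: [-3.12, 1.568, 0.101]
contact_force: [-0.4, 0.2, -0.9]
gripper_width: 0.286
```

```bash
python3 -c "
from h import *
to([[538,72,82],[538,72,35]],np.pi)
"
```

```text
to [538  72  82] shift [   0.9 -272.1 -137.1] rot [ 0.08  -0.003  0.   ]
to [538  72  35] shift [  47.9 -272.1 -137. ] rot [ 0.08  -0.003  0.   ]
t 39.55 pos [ 423.  -210.2   82.5] psi -3.062 F [-0.41  0.15 -0.87] w 0.286 j6 0.77
```

Emit:
carry_out:
  moves:
    - [[0.15,0,-20,-10,0.02,0,0],[0.15,0,-55,-28,0.04,0,0],[0.15,0,-95,-48,0.06,0,0],[0.15,0,-135,-68,0.08,0,0],[0.15,0,-175,-88,0.08,-0.003,0],[0.15,0,-215,-108,0.08,-0.003,0],[0.15,0,-250,-126,0.08,-0.003,0],[0.15,0,-272,-137,0.08,-0.003,0],[0.15,0,-272,-137,0.08,-0.003,0],[0.15,0,-272,-137,0.08,-0.003,0],[0.15,20,-272,-137,0.08,-0.003,0],[0.15,38,-272,-137,0.08,-0.003,0],[0.15,46,-272,-137,0.08,-0.003,0],[0.15,47.5,-272,-137,0.08,-0.003,0],[0.15,47.5,-272,-137,0.08,-0.003,0],[0.15,47.5,-272,-137,0.08,-0.003,0]]

```text
t: 41.15
tcp_pos: [538.1, 71.8, 35.6]
ee_rot: [-1.233, 1.57, 1.908]
contact_force: [-0.6, -0.1, -1.5]
gripper_width: 0.282
```

```bash
python3 -c "
from h import *
to([[538,72,33]],np.pi)
im=optics.grab_frame('scene');cv2.imwrite('pics/s14.png',cv2.resize(im[150:290,100:280],None,fx=4,fy=4,interpolation=cv2.INTER_CUBIC))
"
```

```text
to [538  72  33] shift [ 2.6 -0.2  0.1] rot [-0.001  0.     0.001]
t 41.15 pos [538.1  71.8  35.6] psi 3.141 F [-0.56 -0.13 -1.5 ] w 0.282 j6 1.48
```

View pics/s14.png

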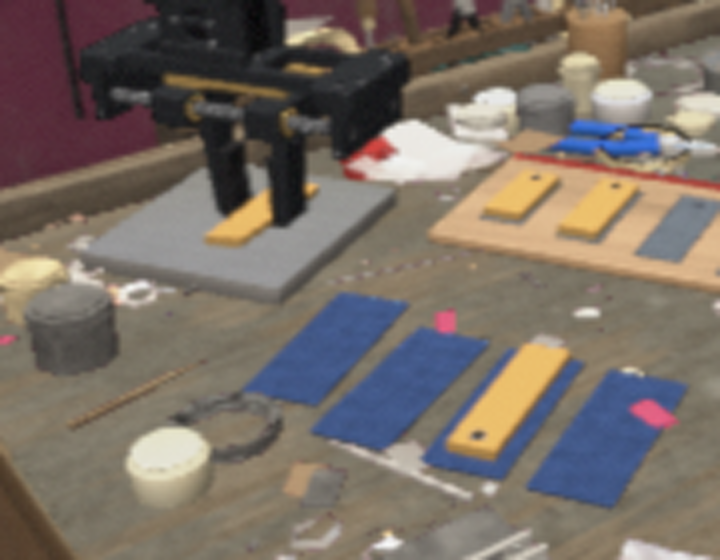

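Emit:
carry_out:
  moves:
    - [[0.15,2,0,0,0,0,0],[0.15,2,0,0,0,0,0],[0.5,2,0,0,0,0,0],[0.5,2,0,0,0,0,0],[0.5,2,0,0,0,0,0],[0.5,2,0,0,0,0,0],[0.5,-10,0,0,0,0,0],[0.5,-30,0,0,0,0,0],[0,-60,0,0,0,0,0],[0,-60,-12,-35,0,0,0],[0,-60,-12,-35,0,0,0],[0,-60,-12,-35,0,0,0],[0,-60,-12,-35,0,0,0]]

```text
t: 42.5
tcp_pos: [571.4, 84.1, 94.4]
ee_rot: [-0.339, 1.567, 2.803]
contact_force: [-0.9, 0.1, 0.4]
gripper_width: 0.07
```

```bash
python3 -c "
from h import *
shot('l0',4); print(sbar(cv2.imread('pics/l0.png'),roi=(160,222,100,220)))
big(['mA0','l0'],'l0b')
to([[573,84,41]],np.pi)
"
```

```text
l0 F [0.36 0.08 0.43] pos [571.62  83.97  94.41] t 42.7
[{'c': array([537.45215244,  72.84686779]), 'ang': np.float64(3.1310156872617605), 'L': np.float64(81.07490579696623), 'W': np.float64(25.923811995818525), 'px': (np.float64(164.78), np.float64(203.65333333333334))}]
to [573  84  41] shift [53.5  0.  -1.2] rot [-0.     0.003  0.001]
t 42.7 pos [571.9  83.9  94.5] psi 3.141 F [ 0.04 -0.28  0.43] w 0.007 j6 1.51
```

View pics/l0b.png

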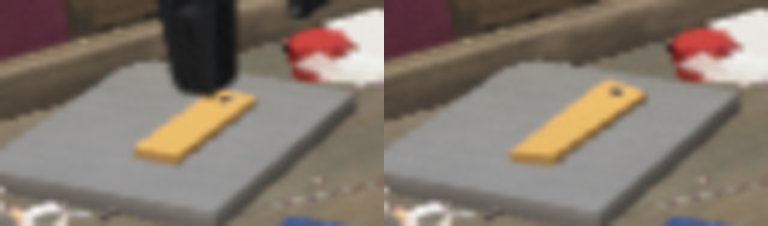

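Emit:
carry_out:
  moves:
    - [[0,25,0,0,0,0,0],[0,42,0,0,0,0,0],[0,48,0,0,0,0,0],[0,48,0,0,0,0,0],[0,48,0,0,0,0,0],[0,48,0,0,0,0,0]]

```text
t: 43.3
tcp_pos: [573.4, 84.1, 48.0]
ee_rot: [-1.813, 1.57, 1.328]
contact_force: [0.0, 0.7, -0.2]
gripper_width: 0.004
```

```bash
python3 -c "
from h import *
shot('lA0',8)"
```

```text
lA0 F [-0.16  0.14  0.28] pos [573.03  84.13  47.5 ] t 43.7
```

Emit:
carry_out:
  moves:
    - [[0,1.5,0,0,0,0,0],[0,3,0,0,0,0,0],[0,5,0,0,0,0,0],[0,5,0,0,0,0,0],[0,5,0,0,0,0,0]]

```text
t: 44.2
tcp_pos: [572.5, 84.1, 41.7]
ee_rot: [-0.605, 1.569, 2.536]
contact_force: [0.1, -0.0, -0.3]
gripper_width: 0.004
```

```bash
python3 -c "
from h import *
shot('lA1',6)"
```

```text
lA1 F [-0.09  0.34 -0.22] pos [572.68  84.15  41.95] t 44.5
```

Emit:
carry_out:
  moves:
    - [[0,1.5,0,0,0,0,0],[0,3,0,0,0,0,0],[0,3,0,0,0,0,0]]

```text
t: 44.8
tcp_pos: [572.6, 84.2, 38.7]
ee_rot: [-0.672, 1.569, 2.47]
contact_force: [-0.2, 0.1, -0.2]
gripper_width: 0.01
```

```bash
python3 -c "
from h import *
shot('lA2',6)
big(['l0','lA0','lA1','lA2'],'lAb')"
```

```text
lA2 F [-0.16 -0.22  0.05] pos [572.59  84.14  38.88] t 45.1
```

View pics/lAb.png

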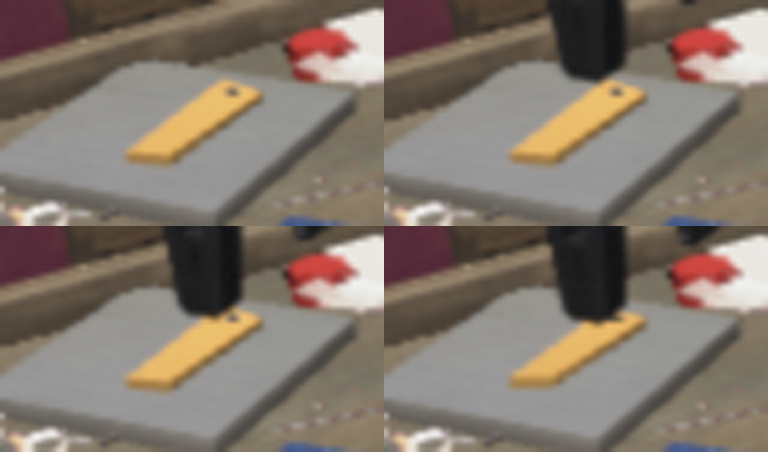

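Emit:
carry_out:
  moves:
    - [[0,1.5,0,0,0,0,0],[0,2.2,0,0,0,0,0],[0,2.2,0,0,0,0,0]]

```text
t: 45.4
tcp_pos: [573.0, 84.3, 38.0]
ee_rot: [-0.885, 1.569, 2.257]
contact_force: [-4.3, 0.7, 11.2]
gripper_width: 0.003
```

```bash
python3 -c "
from h import *
shot('lA3',6)
big(['l0','lA1','lA2','lA3'],'lAc',roi=(180,215,135,190))"
```

```text
lA3 F [-4.2   0.65 10.78] pos [573.    84.32  38.02] t 45.7
```

View pics/lAc.png

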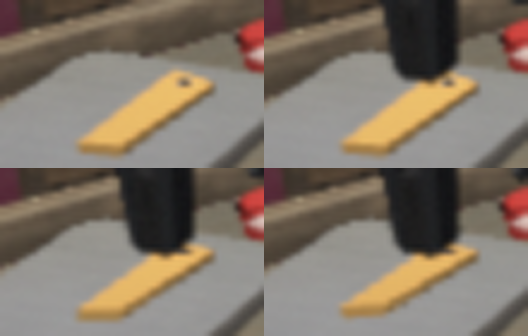

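Emit:
carry_out:
  moves:
    - [[0,-10,0,0,0,0,0],[0.55,-45,0,0,0,0,0],[0.55,-45,0,0,0,0,0],[0.55,-45,0,0,0,0,0],[0.55,-45,0,0,0,0,0]]

```text
t: 46.2
tcp_pos: [572.1, 84.1, 81.1]
ee_rot: [-0.459, 1.568, 2.683]
contact_force: [-0.2, -0.3, -1.0]
gripper_width: 0.342
```

```bash
python3 -c "
from h import *
shot('l4',4); print(sbar(cv2.imread('pics/l4.png'),roi=(160,222,100,220)))
big(['l0','l4'],'l4b')
to([[538.5,72,80],[538.5,72,34]],np.pi)
"
```

```text
l4 F [ 0.25 -0.11 -0.13] pos [571.88  84.11  80.67] t 46.4
[{'c': array([537.07668237,  72.62447011]), 'ang': np.float64(3.1311552325472207), 'L': np.float64(82.14415807300786), 'W': np.float64(26.15044158550265), 'px': (np.float64(164.76623376623377), np.float64(203.73376623376623))}]
to [538.5  72.   80. ] shift [ 0.8 12.1 33.5] rot [-0.     0.003  0.001]
to [538.5  72.   34. ] shift [46.8 12.2 33.4] rot [-0.     0.003  0.001]
t 46.4 pos [572.   84.1  80.7] psi 3.141 F [-0.1  -0.18 -0.68] w 0.523 j6 1.51
```

View pics/l4b.png

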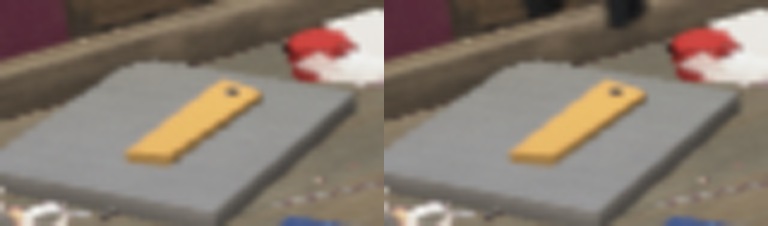

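Emit:
carry_out:
  moves:
    - [[0.5,0,6,17,0,0,0],[0.5,0,12,34,0,0,0],[0.5,0,12,34,0,0,0],[0.5,0,12,34,0,0,0],[0.5,25,12,34,0,0,0],[0.5,40,12,34,0,0,0],[0.5,46,12,34,0,0,0],[0.5,46,12,34,0,0,0],[0.5,46,12,34,0,0,0],[0.15,46,12,34,0,0,0],[0.15,46,12,34,0,0,0],[0.15,46,12,34,0,0,0],[0.15,46,12,34,0,0,0],[0.15,35,12,34,0,0,0],[0.15,0,12,34,0,0,0],[0.15,-10,12,34,0,0,0],[0.15,-10,12,34,0,0,0],[0.15,-10,12,34,0,0,0]]

```text
t: 48.2
tcp_pos: [538.4, 72.1, 91.4]
ee_rot: [-0.66, 1.569, 2.481]
contact_force: [0.4, 0.1, -1.1]
gripper_width: 0.279
```

```bash
python3 -c "
from h import *
im=optics.grab_frame('scene');cv2.imwrite('pics/s15.png',cv2.resize(im[150:290,100:280],None,fx=4,fy=4,interpolation=cv2.INTER_CUBIC))
print(pix2w('top',[[347,200],[410,199],[414,262],[350,264]],31))
to([[466,-350,90],[466,-350,45]],np.pi)
"
```

```text
[[ 529.20242165 -313.61150997   31.        ]
 [ 529.74426745 -442.87794394   31.        ]
 [ 402.28201538 -443.82989852   31.        ]
 [ 399.75716323 -314.80188601   31.        ]]
to [ 466 -350   90] shift [4.000e-01 4.222e+02 7.170e+01] rot [-0.     0.003  0.001]
to [ 466 -350   45] shift [ 45.4 422.2  71.6] rot [-0.     0.003  0.001]
t 48.25 pos [537.9  72.1  90.7] psi 3.141 F [-0.17 -0.52 -0.84] w 0.281 j6 1.48
```

View pics/s15.png

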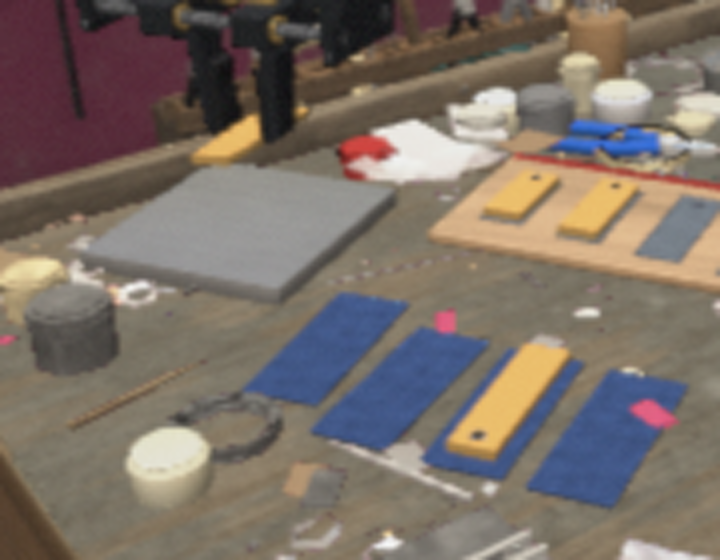

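Emit:
carry_out:
  moves:
    - [[0.15,0,20,3,0,0,0],[0.15,0,55,9,0,0,0],[0.15,0,95,16,0,0,0],[0.15,0,135,22,0,0,0],[0.15,0,175,29,0,0,0],[0.15,0,215,36,0,0,0],[0.15,0,255,42,0,0,0],[0.15,0,295,49,0,0,0],[0.15,0,335,55,0,0,0],[0.15,0,375,62,0,0,0],[0.15,0,410,68,0,0,0],[0.15,0,434,72,0,0,0],[0.15,0,434,72,0,0,0],[0.15,0,434,72,0,0,0]]

```text
t: 49.65
tcp_pos: [465.7, -361.3, 89.7]
ee_rot: [-0.854, 1.566, 2.286]
contact_force: [-0.6, 0.4, -1.1]
gripper_width: 0.28
```

```bash
python3 -c "
from h import *
im=optics.grab_frame('scene');cv2.imwrite('pics/s16.png',cv2.resize(im[150:310,240:420],None,fx=3.7,fy=3.7,interpolation=cv2.INTER_CUBIC))
to([[466,-362,36]],np.pi)
"
```

```text
to [ 466 -362   36] shift [53.9  1.6 -0.2] rot [-0.     0.003  0.004]
t 49.7 pos [ 466.  -360.6   89.9] psi 3.141 F [-0.21  1.13 -0.1 ] w 0.278 j6 0.71
```

View pics/s16.png

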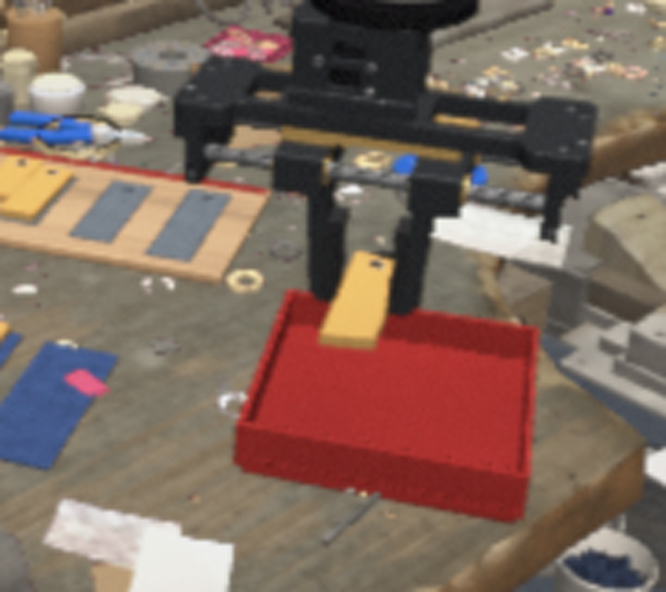

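Emit:
carry_out:
  moves:
    - [[0.15,20,1.5,0,0,0,0],[0.15,40,1.5,0,0,0,0],[0.15,51,1.5,0,0,0,0],[0.15,53,1.5,0,0,0,0],[0.15,53,1.5,0,0,0,0],[0.15,53,1.5,0,0,0,0],[0.38,53,1.5,0,0,0,0],[0.38,53,1.5,0,0,0,0],[0.38,53,1.5,0,0,0,0],[0.38,53,1.5,0,0,0,0],[0.38,40,1.5,0,0,0,0],[0.38,0,1.5,0,0,0,0],[0.38,-20,1.5,0,0,0,0],[0.38,-20,1.5,0,0,0,0],[0.38,-20,1.5,0,0,0,0]]

```text
t: 51.2
tcp_pos: [466.8, -363.6, 111.9]
ee_rot: [-0.428, 1.57, 2.714]
contact_force: [-0.7, 0.4, -0.2]
gripper_width: 0.376
```

```bash
python3 -c "
from h import *
im=optics.grab_frame('scene');cv2.imwrite('pics/s17.png',cv2.resize(im[150:310,150:390],None,fx=3.3,fy=3.3,interpolation=cv2.INTER_CUBIC))
im=optics.grab_frame('top');cv2.imwrite('pics/t7.png',im)
for b in bars(im,9): print({k:np.round(v,2) for k,v in b.items()})
to([[423.6,-150.3,110],[423.6,-150.3,36]],np.pi+.03)
to([[423.6,-150.3,110],[423.6,-150.3,36]],.03)
"
```

```text
{'c': array([ 423.56, -150.19]), 'ang': np.float64(-3.11), 'L': np.float64(95.63), 'W': np.float64(25.93), 'px': array([267.91, 252.64]), 'hole': array([167., 622.])}
to [ 423.6 -150.3  110. ] shift [   0.9 -212.4   42.4] rot [-0.03   0.003  0.003]
to [ 423.6 -150.3   36. ] shift [  74.9 -212.2   42.2] rot [-0.03   0.003  0.003]
t 51.3 pos [ 466.  -362.7  110.1] psi 3.141 F [-0.64  0.39  0.71] w 0.381 j6 0.71
to [ 423.6 -150.3  110. ] shift [   0.9 -212.4   42.4] rot [ 3.111  0.005 -0.004]
to [ 423.6 -150.3   36. ] shift [  74.9 -212.2   42.2] rot [ 3.111  0.005 -0.004]
t 51.3 pos [ 466.  -362.7  110.1] psi 3.141 F [-0.64  0.39  0.71] w 0.381 j6 0.71
```

View pics/s17.png

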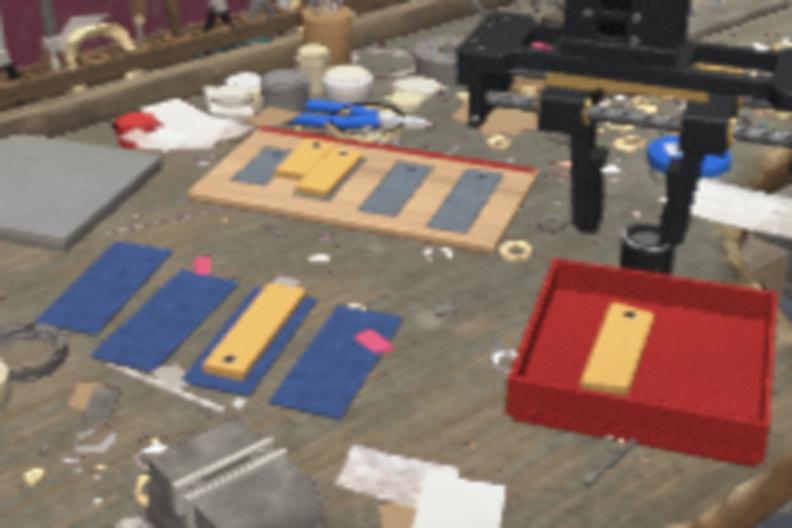

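Emit:
carry_out:
  moves:
    - [[0.45,0,-30,6,-0.03,0,0],[0.45,0,-75,15,-0.03,0,0],[0.45,0,-120,24,-0.03,0,0],[0.45,0,-165,33,-0.03,0.003,0],[0.45,0,-200,40,-0.03,0.003,0],[0.45,0,-212.3,42.3,-0.03,0.003,0.003],[0.45,0,-212.3,42.3,-0.03,0.003,0.003],[0.45,0,-212.3,42.3,-0.03,0.003,0.003],[0.45,30,-212.3,42.3,-0.03,0.003,0.003],[0.45,60,-212.3,42.3,-0.03,0.003,0.003],[0.45,74,-212.3,42.3,-0.03,0.003,0.003],[0.45,74,-212.3,42.3,-0.03,0.003,0.003],[0.45,74,-212.3,42.3,-0.03,0.003,0.003]]

```text
t: 52.6
tcp_pos: [424.7, -152.3, 37.7]
ee_rot: [2.231, 1.569, -0.882]
contact_force: [-0.4, 0.7, 0.1]
gripper_width: 0.45
```

```bash
python3 -c "
from h import *
im=optics.grab_frame('scene');cv2.imwrite('pics/s18.png',cv2.resize(im[150:310,150:390],None,fx=3.3,fy=3.3,interpolation=cv2.INTER_CUBIC))
to([[423.6,-150.2,23.8]],np.pi+.03)
"
```

```text
to [ 423.6 -150.2   23.8] shift [14.4 -2.2  1.4] rot [-0.001 -0.002 -0.003]
t 52.65 pos [ 425.1 -152.4   38.3] psi -3.113 F [-0.6  -0.14  0.34] w 0.451 j6 0.93
```

View pics/s18.png

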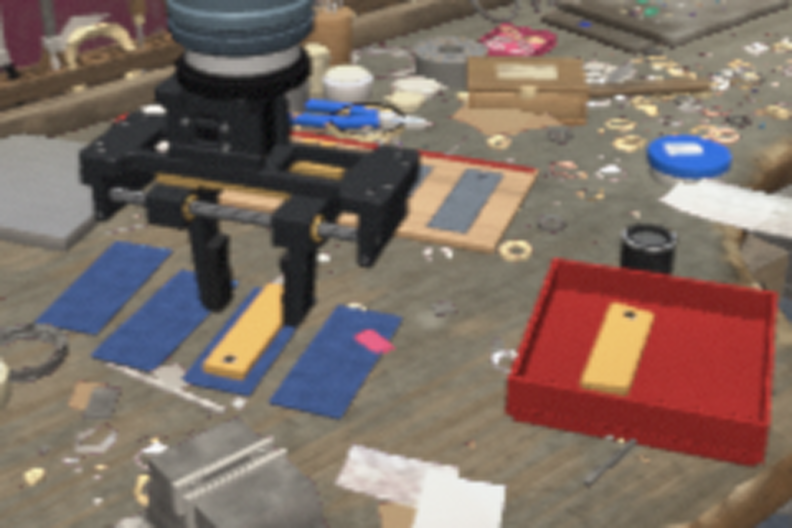

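Emit:
carry_out:
  moves:
    - [[0.45,6,-1.7,1,0,0,0],[0.45,11,-1.7,1,0,0,0],[0.45,13.5,-1.7,1,0,0,0],[0.45,13.5,-1.7,1,0,0,0],[0.45,13.5,-1.7,1,0,0,0],[0.15,13.5,-1.7,1,0,0,0],[0.15,13.5,-1.7,1,0,0,0],[0.15,13.5,-1.7,1,0,0,0],[0.15,13.5,-1.7,1,0,0,0],[0.15,5,-1.7,1,0,0,0],[0.15,-15,-1.7,1,0,0,0],[0.15,-45,-1.7,1,0,0,0],[0.15,-45,-1.7,1,0,0,0],[0.15,-45,-1.7,1,0,0,0]]

```text
t: 54.05
tcp_pos: [423.5, -149.5, 83.2]
ee_rot: [2.378, 1.567, -0.734]
contact_force: [-0.1, -0.4, -1.5]
gripper_width: 0.286
```

```bash
python3 -c "
from h import *
to([[538,72,83],[538,72,35]],np.pi)
"
```

```text
to [538  72  83] shift [-1.000e-01 -2.180e+02 -1.211e+02] rot [ 0.03  -0.003 -0.003]
to [538  72  35] shift [  47.9 -218.1 -120.9] rot [ 0.03  -0.003 -0.003]
t 54.05 pos [ 423.5 -149.5   83.2] psi -3.112 F [-0.14 -0.36 -1.49] w 0.286 j6 0.94
```

Emit:
carry_out:
  moves:
    - [[0.15,0,-20,-11,0.01,0,0],[0.15,0,-55,-31,0.02,0,0],[0.15,0,-95,-53,0.03,0,0],[0.15,0,-135,-75,0.03,0,0],[0.15,0,-175,-97,0.03,-0.003,0],[0.15,0,-205,-114,0.03,-0.003,-0.003],[0.15,0,-218,-121,0.03,-0.003,-0.003],[0.15,0,-218,-121,0.03,-0.003,-0.003],[0.15,0,-218,-121,0.03,-0.003,-0.003],[0.15,20,-218,-121,0.03,-0.003,-0.003],[0.15,38,-218,-121,0.03,-0.003,-0.003],[0.15,46,-218,-121,0.03,-0.003,-0.003],[0.15,48,-218,-121,0.03,-0.003,-0.003],[0.15,48,-218,-121,0.03,-0.003,-0.003],[0.15,48,-218,-121,0.03,-0.003,-0.003]]

```text
t: 55.55
tcp_pos: [538.0, 71.6, 35.0]
ee_rot: [-1.122, 1.569, 2.019]
contact_force: [-0.3, 0.6, -1.2]
gripper_width: 0.284
```

```bash
python3 -c "
from h import *
to([[538,72,33]],np.pi)
im=optics.grab_frame('scene');cv2.imwrite('pics/s19.png',cv2.resize(im[150:290,100:280],None,fx=4,fy=4,interpolation=cv2.INTER_CUBIC))
"
```

```text
to [538  72  33] shift [ 2.  -0.4  0. ] rot [-0.001  0.001  0.001]
t 55.55 pos [538.   71.6  35. ] psi 3.141 F [-0.33  0.56 -1.17] w 0.284 j6 1.48
```

View pics/s19.png

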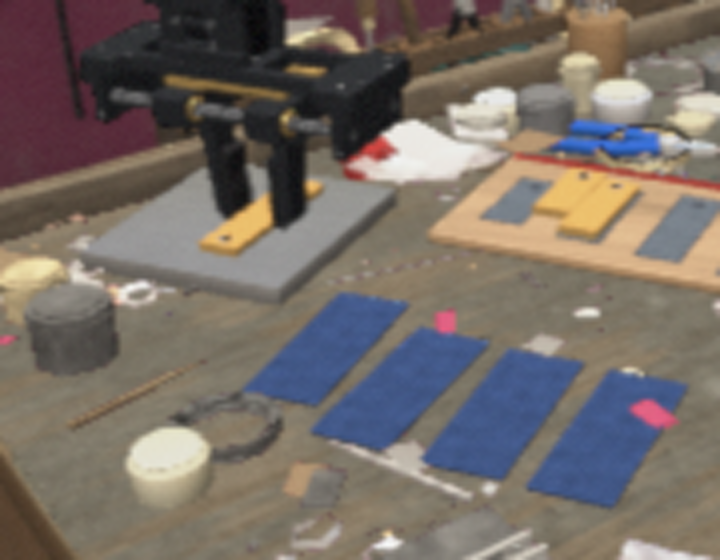

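Emit:
carry_out:
  moves:
    - [[0.15,1.5,0,0,0,0,0],[0.15,1.5,0,0,0,0,0],[0.5,1.5,0,0,0,0,0],[0.5,1.5,0,0,0,0,0],[0.5,1.5,0,0,0,0,0],[0.5,1.5,0,0,0,0,0],[0.5,-10,0,0,0,0,0],[0.5,-30,0,0,0,0,0],[0,-60,0,0,0,0,0],[0,-60,-12,-41,0,0,0],[0,-60,-12,-41,0,0,0],[0,-60,-12,-41,0,0,0],[0,-60,-12,-41,0,0,0]]

```text
t: 56.9
tcp_pos: [577.7, 84.0, 94.0]
ee_rot: [-0.387, 1.567, 2.755]
contact_force: [-0.3, -0.1, 0.3]
gripper_width: 0.072
```

```bash
python3 -c "
from h import *
shot('x0',4); print(sbar(cv2.imread('pics/x0.png'),roi=(160,222,100,220)))
big(['l0','x0'],'x0b')
to([[579,84,40.5]],np.pi)
"
```

```text
x0 F [-0.14 -0.11  0.14] pos [577.8   83.99  94.02] t 57.1
[{'c': array([534.44371717,  70.87990788]), 'ang': np.float64(-3.1361737595569896), 'L': np.float64(98.0510873692334), 'W': np.float64(24.829781045584035), 'px': (np.float64(164.70555555555555), np.float64(204.33333333333334))}]
to [579.   84.   40.5] shift [53.6  0.  -1.1] rot [-0.     0.002  0.001]
t 57.1 pos [578.   84.   94.1] psi 3.141 F [-0.22 -0.4  -0.59] w 0.006 j6 1.51
```

View pics/x0b.png

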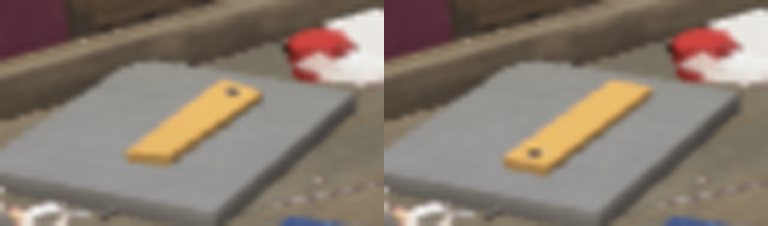

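Ambiguous from the picture alone; press the corners.

Emit:
carry_out:
  moves:
    - [[0,25,0,0,0,0,0],[0,42,0,0,0,0,0],[0,50,0,0,0,0,0],[0,53.5,0,0,0,0,0],[0,53.5,0,0,0,0,0],[0,53.5,0,0,0,0,0],[0,53.5,0,0,0,0,0]]

```text
t: 57.8
tcp_pos: [579.4, 84.1, 41.8]
ee_rot: [-1.668, 1.57, 1.474]
contact_force: [-0.6, 0.2, -0.1]
gripper_width: 0.006
```

```bash
python3 -c "
from h import *
shot('xA0',8)"
```

```text
xA0 F [-0.01  0.14  0.21] pos [578.97  84.14  41.32] t 58.2
```

Emit:
carry_out:
  moves:
    - [[0,1.5,0,0,0,0,0],[0,4,0,0,0,0,0],[0,4,0,0,0,0,0]]

```text
t: 58.5
tcp_pos: [579.0, 84.1, 37.9]
ee_rot: [-0.689, 1.569, 2.452]
contact_force: [-4.7, 0.2, 9.8]
gripper_width: 0.005
```

```bash
python3 -c "
from h import *
shot('xA1',6)
big(['x0','x0','xA0','xA1'],'xAb')"
```

```text
xA1 F [-3.61  0.05  9.64] pos [578.96  84.16  37.89] t 58.8
```

View pics/xAb.png

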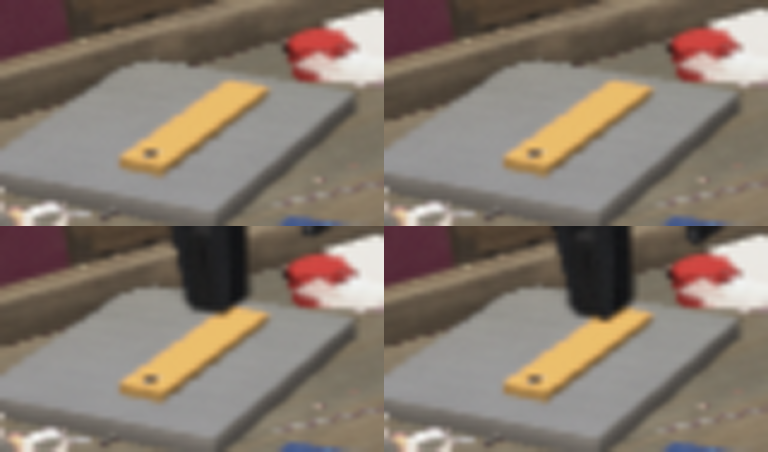

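Emit:
carry_out:
  moves:
    - [[0,-4,0,0,0,0,0],[0,-8,0,0,0,0,0],[0,-8,13,0,0,0,0],[0,-8,25,0,0,0,0],[0,-5,25,0,0,0,0],[0,-2.5,25,0,0,0,0],[0,-2.5,25,0,0,0,0],[0,-2.5,25,0,0,0,0]]

```text
t: 59.6
tcp_pos: [578.5, 59.3, 39.0]
ee_rot: [-0.588, 1.568, 2.553]
contact_force: [0.9, 0.3, 0.4]
gripper_width: 0.004
```

```bash
python3 -c "
from h import *
shot('xB0',8)"
```

```text
xB0 F [-0.08 -0.35 -0.12] pos [578.71  59.35  39.38] t 60.0
```

Emit:
carry_out:
  moves:
    - [[0,1.5,0,0,0,0,0],[0,2.5,0,0,0,0,0],[0,2.5,0,0,0,0,0]]

```text
t: 60.3
tcp_pos: [579.0, 59.1, 37.9]
ee_rot: [-0.755, 1.569, 2.386]
contact_force: [-3.0, 0.4, 9.1]
gripper_width: 0.01
```

```bash
python3 -c "
from h import *
shot('xB1',6)
big(['xA0','xA1','xB0','xB1'],'xBb')"
```

```text
xB1 F [-3.38 -0.08  8.56] pos [578.96  59.18  37.88] t 60.6
```

View pics/xBb.png

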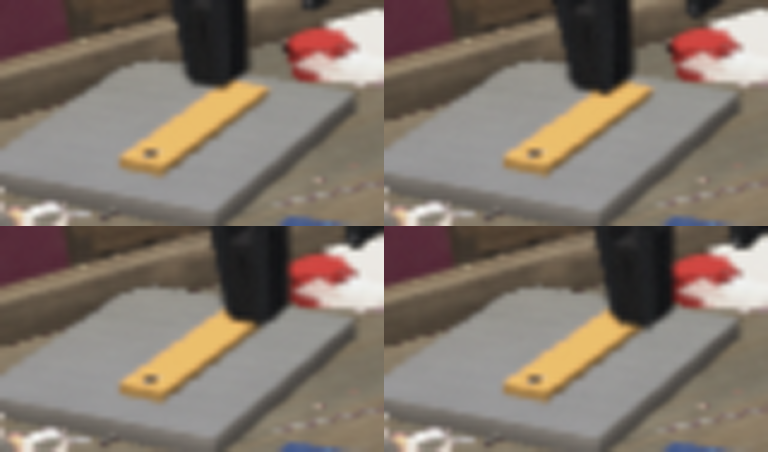

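Emit:
carry_out:
  moves:
    - [[0,-4,0,0,0,0,0],[0,-9,0,0,0,0,0],[0,-9,0,40,0,0,0],[0,-9,0,83,0,0,0],[0,-9,0,83,0,0,0],[0,-5,0,83,0,0,0],[0,-2.5,0,83,0,0,0],[0,-2.5,0,83,0,0,0],[0,-2.5,0,83,0,0,0]]

```text
t: 61.5
tcp_pos: [496.8, 59.0, 39.6]
ee_rot: [-0.981, 1.569, 2.16]
contact_force: [0.8, 1.0, -0.0]
gripper_width: 0.003
```

```bash
python3 -c "
from h import *
shot('xC0',8)"
```

```text
xC0 F [-0.23  0.09 -0.09] pos [496.05  59.11  39.51] t 61.9
```

Emit:
carry_out:
  moves:
    - [[0,1.5,0,0,0,0,0],[0,2.5,0,0,0,0,0],[0,2.5,0,0,0,0,0]]

```text
t: 62.2
tcp_pos: [495.9, 59.1, 37.9]
ee_rot: [-0.689, 1.569, 2.453]
contact_force: [-4.1, -0.5, 10.2]
gripper_width: 0.005
```

```bash
python3 -c "
from h import *
shot('xC1',6)
big(['xB0','xB1','xC0','xC1'],'xCb')"
```

```text
xC1 F [-3.97 -0.06  9.96] pos [495.91  59.14  37.83] t 62.5
```

View pics/xCb.png

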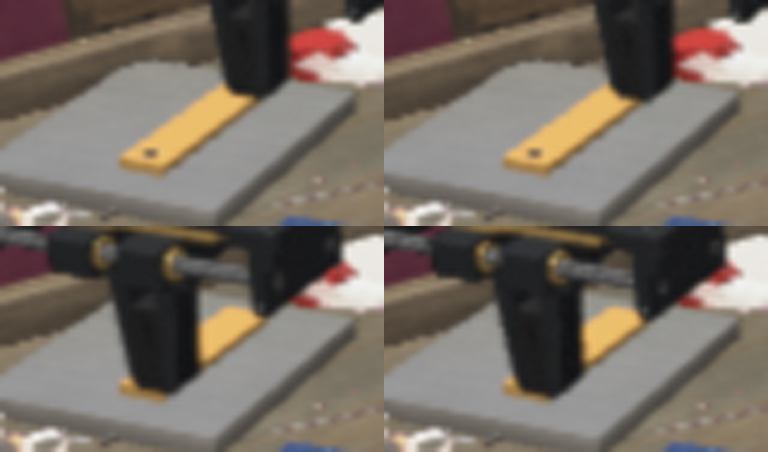

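Emit:
carry_out:
  moves:
    - [[0,-4,0,0,0,0,0],[0,-8,0,0,0,0,0],[0,-8,-12,0,0,0,0],[0,-8,-25,0,0,0,0],[0,-5,-25,0,0,0,0],[0,-2.5,-25,0,0,0,0],[0,-2.5,-25,0,0,0,0],[0,-2.5,-25,0,0,0,0]]

```text
t: 63.3
tcp_pos: [495.5, 84.0, 39.2]
ee_rot: [-0.536, 1.568, 2.605]
contact_force: [0.1, -0.0, 0.9]
gripper_width: 0.002
```

```bash
python3 -c "
from h import *
shot('xD0',8)"
```

```text
xD0 F [ 0.39 -0.05 -0.11] pos [495.76  83.97  39.54] t 63.7
```

Emit:
carry_out:
  moves:
    - [[0,1.5,0,0,0,0,0],[0,2.5,0,0,0,0,0],[0,2.5,0,0,0,0,0]]

```text
t: 64.0
tcp_pos: [496.0, 84.1, 37.9]
ee_rot: [-0.663, 1.569, 2.478]
contact_force: [-3.5, -0.9, 10.3]
gripper_width: 0.003
```

```bash
python3 -c "
from h import *
shot('xD1',6)
big(['xB1','xC1','xD0','xD1'],'xDb')
to([[537,71.5,33.8]],np.pi)"
```

```text
xD1 F [-3.2  -0.58  9.89] pos [495.93  84.11  37.85] t 64.3
to [537.   71.5  33.8] shift [  4.   12.6 -41.1] rot [0.    0.001 0.001]
t 64.3 pos [495.9  84.1  37.8] psi -3.142 F [-3.28 -0.46  9.4 ] w 0.002 j6 1.5
```

View pics/xDb.png

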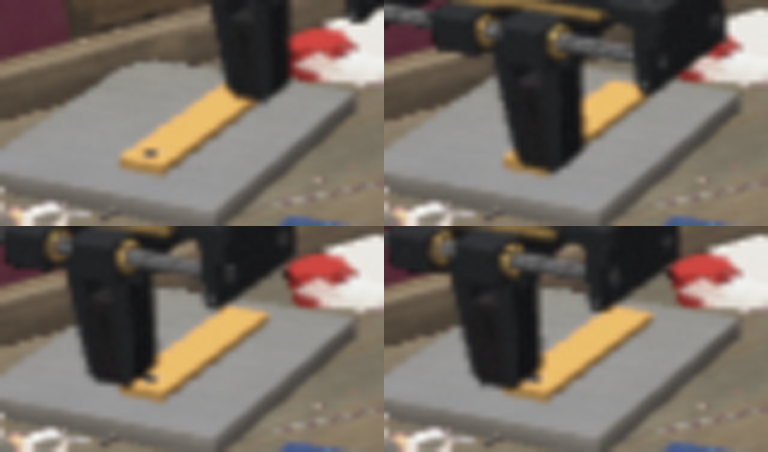

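```bash
python3 -c "
from h import *
L=lambda n: cv2.imread(f'pics/{n}.png').astype(int)
def d(a,b,poly):
    m=np.zeros((384,512),np.uint8); cv2.fillPoly(m,[np.int32(np.round(w2pix('scene',poly)))],1); m=cv2.dilate(m,np.ones((5,5)))>0
    return round(np.abs(L(a)-L(b)).sum(2)[m].mean(),1)
far=[[587,88,20],[587,56,20],[540,56,20],[540,88,20]]
near=[[535,88,18],[535,56,18],[485,56,18],[485,88,18]]
print('l ref near',d('l0','lA3',near),d('l0','l4',near))
print('x near',d('x0','xA1',near),d('x0','xB1',near),'far',d('x0','xC1',far),d('x0','xD1',far))
print('m near',d('m0','mA1',near),d('m0','mB1',near),'far',d('m0','mC1',far),d('m0','mD1',far))
"
```

```text
l ref near 33.1 3.6
x near 4.1 3.9 far 132.7 29.1
m near 3.0 3.9 far 163.8 30.1
```

```bash
python3 -c "
from h import *
c=[cv2.resize(cv2.imread(f'pics/{n}.png')[184:206,150:186],None,fx=10,fy=10,interpolation=cv2.INTER_CUBIC) for n in ('x0','xC1','xD0','xD1')]
cv2.imwrite('pics/xe.png',np.vstack([np.hstack(c[:2]),np.hstack(c[2:])]))
"
```

```text
(no output)
```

View pics/xe.png

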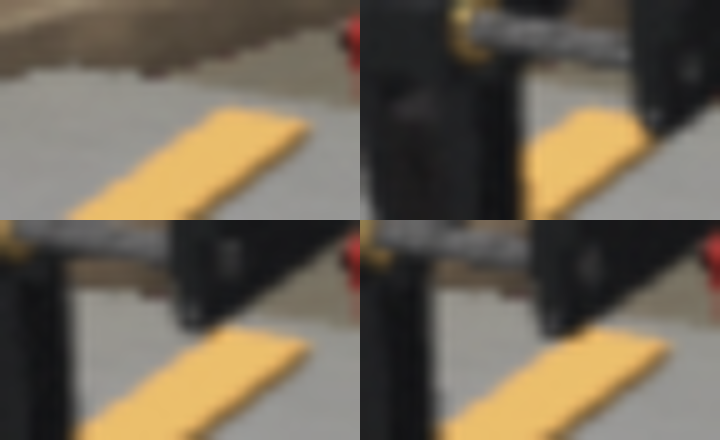

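Emit:
carry_out:
  moves:
    - [[0,-15,0,0,0,0,0],[0.5,-40,0,0,0,0,0],[0.5,-40,6,-20,0,0,0],[0.5,-40,12.5,-41,0,0,0],[0.5,-40,12.5,-41,0,0,0],[0.5,-40,12.5,-41,0,0,0],[0.5,-20,12.5,-41,0,0,0],[0.5,-5,12.5,-41,0,0,0],[0.5,2.5,12.5,-41,0,0,0],[0.5,2.5,12.5,-41,0,0,0],[0.5,2.5,12.5,-41,0,0,0],[0.15,2.5,12.5,-41,0,0,0],[0.15,2.5,12.5,-41,0,0,0],[0.15,2.5,12.5,-41,0,0,0],[0.15,2.5,12.5,-41,0,0,0],[0.15,-8,12.5,-41,0,0,0],[0.15,-60,12.5,-41,0,0,0],[0.15,-60,12.5,-41,0,0,0],[0.15,-60,12.5,-41,0,0,0]]

```text
t: 66.2
tcp_pos: [538.0, 71.5, 98.9]
ee_rot: [-2.74, 1.568, 0.401]
contact_force: [0.6, 1.0, -2.0]
gripper_width: 0.281
```

```bash
python3 -c "
from h import *
to([[628.5,-221.4,98]],np.pi)
"
```

```text
to [ 628.5 -221.4   98. ] shift [  0.9 292.9 -90.5] rot [-0.    -0.002  0.001]
t 66.2 pos [538.   71.5  98.9] psi 3.141 F [ 0.59  1.04 -2.02] w 0.281 j6 1.48
```

Emit:
carry_out:
  moves:
    - [[0.15,0,15,-5,-0.1,0,0],[0.15,0,40,-12,-0.24,0,0],[0.15,0,70,-22,-0.38,0,0],[0.15,0,100,-31,-0.52,0,0],[0.15,0,130,-40,-0.66,0,0],[0.15,0,160,-50,-0.8,0,0],[0.15,0,190,-59,-0.94,0,0],[0.15,0,220,-68,-1.08,0,0],[0.15,0,250,-77,-1.22,0,0],[0.15,0,275,-85,-1.36,0,0],[0.15,0,288,-89,-1.5,0,0],[0.15,0,293,-90.5,-1.6,0,0],[0.15,0,293,-90.5,-1.6,0,0],[0.15,0,293,-90.5,-1.6,0,0]]

```text
t: 67.6
tcp_pos: [626.3, -220.8, 95.0]
ee_rot: [-2.223, 1.566, 2.516]
contact_force: [-0.8, 0.4, -1.5]
gripper_width: 0.282
```

```bash
python3 -c "
from h import *
to([[628.5,-221.4,98]],0)
"
```

```text
to [ 628.5 -221.4   98. ] shift [-3.   2.2  0.6] rot [-1.545e+00 -5.000e-03  1.000e-03]
t 67.6 pos [ 626.3 -220.8   95. ] psi -1.545 F [-0.77  0.39 -1.52] w 0.282 j6 -0.54
```

Emit:
carry_out:
  moves:
    - [[0.15,-2,2,0.6,-0.14,0,0],[0.15,-2,2,0.6,-0.28,0,0],[0.15,-2,2,0.6,-0.42,0,0],[0.15,-2,2,0.6,-0.56,0,0],[0.15,-2,2,0.6,-0.7,0,0],[0.15,-2,2,0.6,-0.84,0,0],[0.15,-2,2,0.6,-0.98,0,0],[0.15,-2,2,0.6,-1.12,0,0],[0.15,-2,2,0.6,-1.26,0,0],[0.15,-2,2,0.6,-1.4,0,0],[0.15,-2,2,0.6,-1.5,0,0],[0.15,-2,2,0.6,-1.545,-0.005,0],[0.15,-2,2,0.6,-1.545,-0.005,0],[0.15,-2,2,0.6,-1.545,-0.005,0]]

```text
t: 69.0
tcp_pos: [629.0, -221.3, 98.1]
ee_rot: [-0.926, 1.569, -0.925]
contact_force: [0.8, -0.5, -1.3]
gripper_width: 0.283
```

```bash
python3 -c "
from h import *
im=optics.grab_frame('scene');cv2.imwrite('pics/s20.png',cv2.resize(im[130:270,150:330],None,fx=4,fy=4,interpolation=cv2.INTER_CUBIC))
to([[628.5,-221.4,31.5]],0)
"
```

```text
to [ 628.5 -221.4   31.5] shift [66.7  0.1 -0.6] rot [0.002 0.001 0.001]
t 69.05 pos [ 629.1 -221.4   98.2] psi 0.002 F [-0.23  0.37 -1.67] w 0.283 j6 -2.09
```

View pics/s20.png

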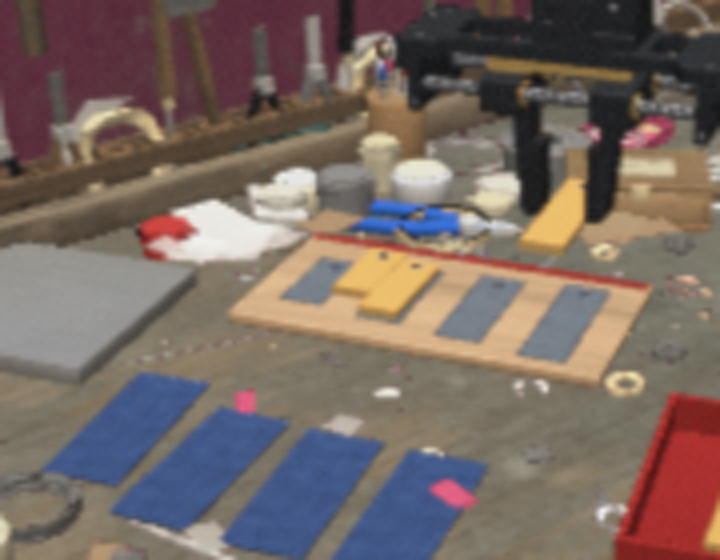

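Emit:
carry_out:
  moves:
    - [[0.15,20,0,-1,0,0,0],[0.15,45,0,-1,0,0,0],[0.15,60,0,-1,0,0,0],[0.15,65,0,-1,0,0,0],[0.15,66,0,-1,0,0,0],[0.15,66,0,-1,0,0,0],[0.15,66,0,-1,0,0,0]]

```text
t: 69.75
tcp_pos: [629.2, -222.6, 33.7]
ee_rot: [-0.688, 1.566, -0.685]
contact_force: [-0.2, 0.1, -1.6]
gripper_width: 0.281
```

```bash
python3 -c "
from h import *
shot('xp',3)
to([[628.5,-221.4,30]],0)
"
```

```text
xp F [-0.1   0.11 -0.69] pos [ 629.01 -222.47   33.55] t 69.9
to [ 628.5 -221.4   30. ] shift [ 3.4  1.  -0.4] rot [0.003 0.003 0.003]
t 69.9 pos [ 628.9 -222.4   33.4] psi 0.003 F [ 0.08  0.36 -0.21] w 0.282 j6 -2.09
```

Emit:
carry_out:
  moves:
    - [[0.15,2,1,-0.4,0,0,0],[0.15,3.7,1,-0.4,0,0,0],[0.15,3.7,1,-0.4,0,0,0],[0.4,3.7,1,-0.4,0,0,0],[0.4,3.7,1,-0.4,0,0,0],[0.4,3.7,1,-0.4,0,0,0],[0.4,3.7,1,-0.4,0,0,0],[0.4,-10,1,-0.4,0,0,0],[0.4,-50,1,-0.4,0,0,0],[0.4,-80,1,-30,0,0,0],[0.4,-80,1,-80,0,0,0],[0.4,-80,1,-130,0,0,0],[0.4,-80,1,-180,0,0,0],[0.4,-80,1,-210,0,0,0],[0.4,-80,1,-210,0,0,0]]

```text
t: 71.4
tcp_pos: [415.1, -220.9, 112.4]
ee_rot: [-1.342, 1.57, -1.34]
contact_force: [0.1, 0.7, 0.4]
gripper_width: 0.4
```

```bash
python3 -c "
from h import *
im=optics.grab_frame('scene');cv2.imwrite('pics/s21.png',cv2.resize(im[150:270,150:330],None,fx=4,fy=4,interpolation=cv2.INTER_CUBIC))
im=optics.grab_frame('top');cv2.imwrite('pics/t9.png',im);cv2.imwrite('pics/t9c.png',cv2.resize(im[110:280,190:430],None,fx=3.3,fy=3.3,interpolation=cv2.INTER_CUBIC))
for b in bars(im,14): print({k:np.round(v,2) for k,v in b.items()})
to([[628.5,-221.4,30]],0)
"
```

```text
{'c': array([ 471.06, -364.65]), 'ang': np.float64(0.1), 'L': np.float64(77.21), 'W': np.float64(24.39), 'px': array([370.93, 228.39]), 'hole': array([372.,  52.])}
{'c': array([ 625.38, -220.24]), 'ang': np.float64(0.01), 'L': np.float64(98.13), 'W': np.float64(26.87), 'px': array([299.59, 156.11]), 'hole': array([598.,  68.])}
to [ 628.5 -221.4   30. ] shift [ 84.1   0.8 209.5] rot [0.002 0.004 0.003]
t 71.5 pos [ 418.7 -222.4  113.3] psi 0.002 F [ 0.26 -0.31  0.  ] w 0.4 j6 -2.31
```

View pics/s21.png

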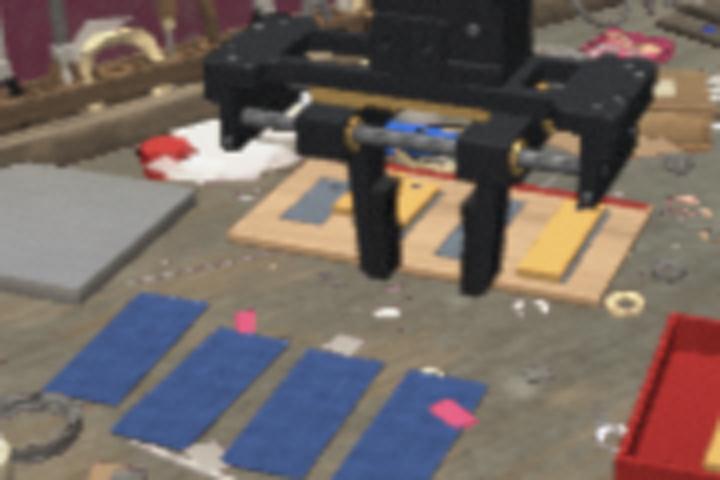

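View pics/t9c.png

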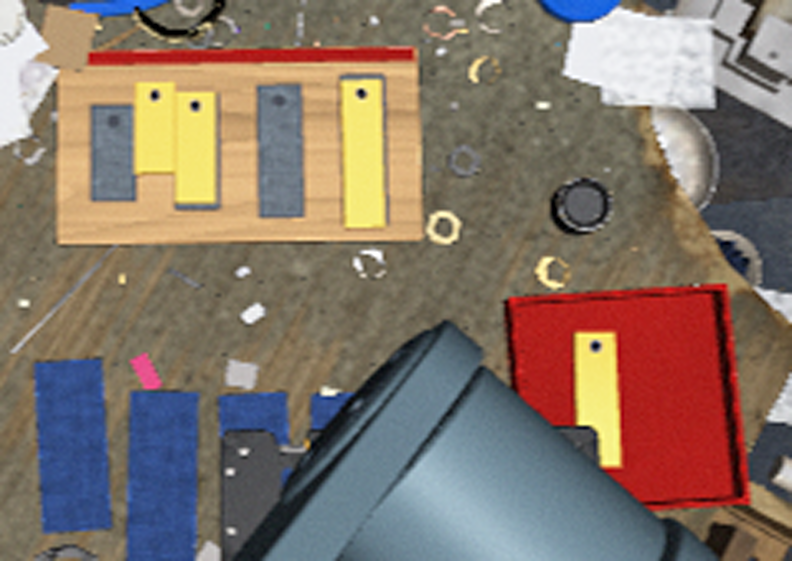

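```bash
python3 -c "
from h import *
im=cv2.imread('pics/t9.png')
p=pix2w('top',[[236.5,148.3],[248.9,155],[231-.4,134.8-.4],[231-.4,162.4-.4]],14);print(p)
hsv=cv2.cvtColor(im,cv2.COLOR_BGR2HSV)
m=(hsv[...,0]>20)&(hsv[...,0]<35)&(hsv[...,1]>95)&(hsv[...,2]>120)
print(m[130:176,226:262].astype(int).sum(0)); 
for rr in range(132,175,2): print(rr,''.join('#' if x else '.' for x in m[rr,226:262]))
to([[648,-84.5,110]],-np.pi/2)
"
```

```text
[[ 643.76655979  -86.47448671   14.        ]
 [ 628.95400678 -112.72421754   14.        ]
 [ 674.17348037  -74.0339435    14.        ]
 [ 614.34302627  -73.80904467   14.        ]]
[ 0  0  0  0  0 28 28 28 28 27 24 24 27 28 28 28 28 33 34 34 34 34 30 30
 32 34 34 34 34 21  0  0  0  0  0  0]
132 ....................................
134 ....................................
136 .....############...................
138 .....#####...################.......
140 .....#####..##########..#####.......
142 .....#################...####.......
144 .....#########################......
146 .....#########################......
148 .....########################.......
150 .....########################.......
152 .....#########################......
154 .....#########################......
156 .....#########################......
158 .....#########################......
160 .....#########################......
162 .....#########################......
164 .................#############......
166 .................#############......
168 .................############.......
170 .................#############......
172 ....................................
174 ....................................
to [648.  -84.5 110. ] shift [  3.7 137.4 229.6] rot [ 1.573  0.006 -0.   ]
t 71.5 pos [ 418.7 -222.4  113.3] psi 0.002 F [ 0.26 -0.31  0.  ] w 0.4 j6 -2.31
```

Emit:
carry_out:
  moves:
    - [[0.87,0,15,25,0.14,0,0],[0.87,0,30,50,0.28,0,0],[0.87,0,45,75,0.42,0,0],[0.87,0,60,100,0.56,0,0],[0.87,0,75,125,0.7,0,0],[0.87,0,90,150,0.84,0,0],[0.87,0,105,175,0.98,0,0],[0.87,0,120,200,1.12,0,0],[0.87,0,136,225.5,1.26,0,0],[0.87,0,136,225.5,1.4,0,0],[0.87,0,136,225.5,1.5,0,0],[0.87,0,136,225.5,1.57,0.005,0],[0.87,0,136,225.5,1.57,0.005,0],[0.87,30,136,225.5,1.57,0.005,0],[0.87,45,136,225.5,1.57,0.005,0],[0.87,45,136,225.5,1.57,0.005,0],[0.87,45,136,225.5,1.57,0.005,0]]

```text
t: 73.2
tcp_pos: [643.4, -84.8, 67.0]
ee_rot: [-2.182, 1.568, 2.535]
contact_force: [-0.6, 0.0, 0.2]
gripper_width: 0.866
```

```bash
python3 -c "
from h import *
shot('sg',2)
im=optics.grab_frame('scene');cv2.imwrite('pics/s22.png',cv2.resize(im[130:250,150:330],None,fx=4,fy=4,interpolation=cv2.INTER_CUBIC))
to([[644,-86.2,30]],-np.pi/2)
"
```

```text
sg F [ 0.2  -0.09  0.25] pos [644.11 -85.14  68.08] t 73.3
to [644.  -86.2  30. ] shift [38.5 -0.3  1. ] rot [ 0.004 -0.001 -0.   ]
t 73.35 pos [644.3 -85.3  68.5] psi -1.567 F [-0.02 -0.54 -0.98] w 0.87 j6 -0.32
```

View pics/s22.png

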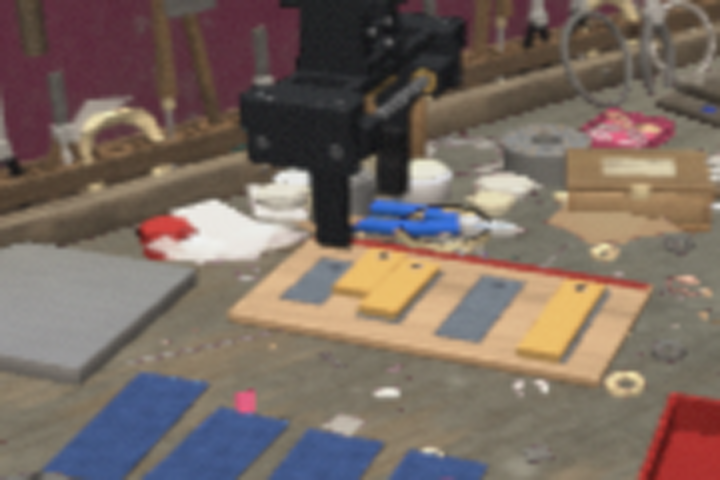

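Emit:
carry_out:
  moves:
    - [[0.87,20,0,0,0.004,0,0],[0.87,32,0,0,0.004,0,0],[0.87,38,0,0,0.004,0,0],[0.87,38,0,0,0.004,0,0],[0.87,38,0,0,0.004,0,0]]

```text
t: 73.85
tcp_pos: [643.6, -85.1, 29.6]
ee_rot: [-2.385, 1.569, 2.328]
contact_force: [-0.6, -1.0, -0.2]
gripper_width: 0.867
```

```bash
python3 -c "
from h import *
shot('sg',2)
im=optics.grab_frame('scene');cv2.imwrite('pics/s23.png',cv2.resize(im[130:250,150:330],None,fx=4,fy=4,interpolation=cv2.INTER_CUBIC))
"
```

```text
sg F [ 0.47 -0.03  0.12] pos [643.72 -85.09  29.87] t 74.0
```

View pics/s23.png

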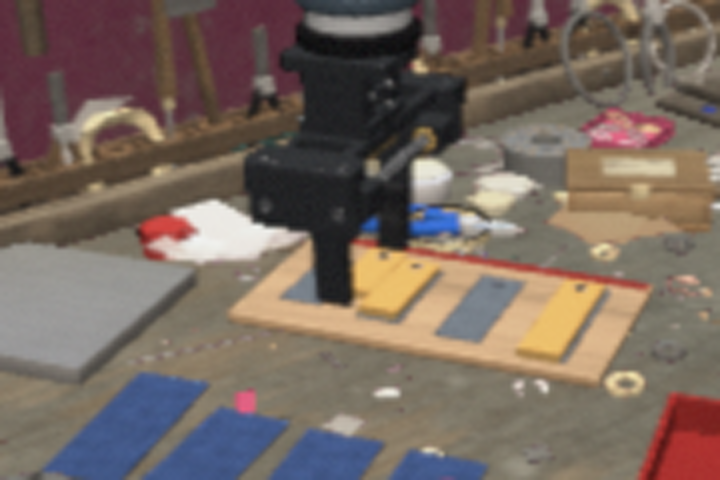

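Emit:
carry_out:
  moves:
    - [[0.55,0,0,0,0,0,0],[0.55,0,0,0,0,0,0],[0.55,0,0,0,0,0,0],[0.55,0,0,0,0,0,0],[0.55,0,0,0,0,0,0],[0.55,-5,0,0,0,0,0],[0.55,-15,0,0,0,0,0],[0.55,-15,0,0,0,0,0],[0.55,-15,0,0,0,0,0]]

```text
t: 74.9
tcp_pos: [643.7, -85.1, 44.8]
ee_rot: [-2.715, 1.57, 1.998]
contact_force: [-0.0, 0.4, -0.9]
gripper_width: 0.667
```

```bash
python3 -c "
from h import *
shot('sg',2)
im=optics.grab_frame('scene');cv2.imwrite('pics/s24.png',cv2.resize(im[130:250,150:330],None,fx=4,fy=4,interpolation=cv2.INTER_CUBIC))
to([[629,-58,45],[629,-58,29.8]],-np.pi/2)
"
```

```text
sg F [ 0.18 -0.04 -0.62] pos [643.25 -84.99  44.26] t 75.0
to [629. -58.  45.] shift [ -1.  -14.1 -26.9] rot [-0.    -0.001  0.002]
to [629.  -58.   29.8] shift [ 14.2 -14.1 -26.9] rot [-0.    -0.001  0.002]
t 75.05 pos [643.1 -84.9  44. ] psi -1.571 F [-0.69 -0.24 -0.9 ] w 0.669 j6 -0.31
```

View pics/s24.png

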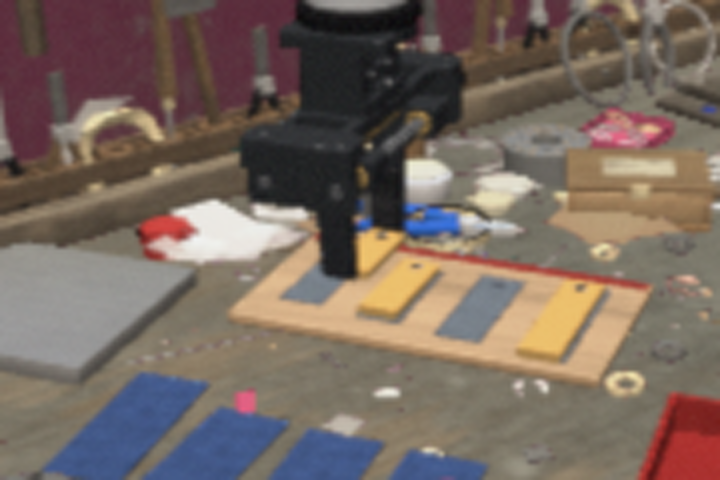

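Held (0.668 = 59 mm). Carry it back over its outline, lower and release.

Emit:
carry_out:
  moves:
    - [[0.55,0,-5,-9,0,0,0],[0.55,0,-10,-18,0,0,0],[0.55,0,-14,-27,0,0,0],[0.55,0,-14,-27,0,0,0],[0.55,7,-14,-27,0,0,0],[0.55,13,-14,-27,0,0,0],[0.55,15,-14,-27,0,0,0],[0.55,15,-14,-27,0,0,0],[0.85,15,-14,-27,0,0,0],[0.85,15,-14,-27,0,0,0],[0.85,15,-14,-27,0,0,0],[0.85,15,-14,-27,0,0,0],[0.85,15,-14,-27,0,0,0],[0.85,0,-14,-27,0,0,0],[0.85,-30,-14,-27,0,0,0],[0.85,-70,-14,-27,0,0,0],[0.85,-110,-14,-27,0,0,0],[0.85,-110,-14,-27,0,0,0]]

```text
t: 76.85
tcp_pos: [633.7, -59.1, 162.7]
ee_rot: [1.373, 1.56, -0.198]
contact_force: [0.1, -0.3, 0.8]
gripper_width: 0.85
```

```bash
python3 -c "
from h import *
to([[420,-150,200]],-np.pi/2)
im=optics.grab_frame('scene');cv2.imwrite('pics/s25.png',cv2.resize(im[130:250,150:330],None,fx=4,fy=4,interpolation=cv2.INTER_CUBIC))
"
```

```text
to [ 420 -150  200] shift [ -39.5 -213.3   90.9] rot [ 0.     0.002 -0.011]
t 76.85 pos [633.7 -59.1 162.7] psi -1.571 F [ 0.12 -0.32  0.78] w 0.85 j6 -0.28
```

View pics/s25.png

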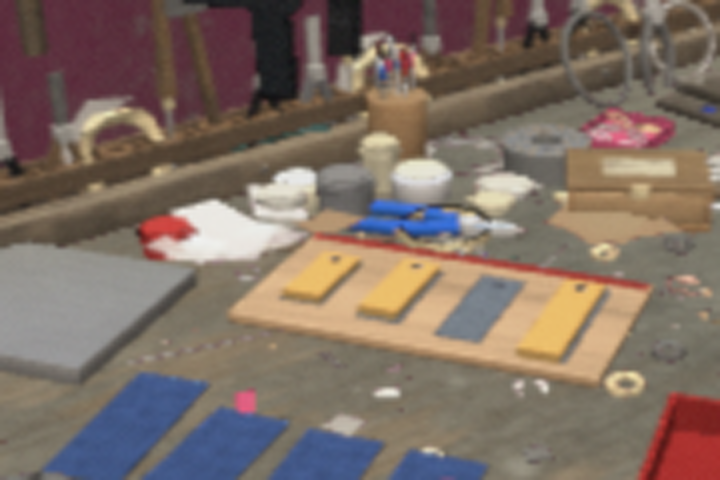

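Now withdraw the arm so that the top camera sees everything.

Emit:
carry_out:
  moves:
    - [[0.85,-30,-50,20,0,0,0],[0.85,-40,-100,40,0,0,0],[0.85,-40,-150,60,0,0,0],[0.85,-40,-200,80,0,0,0],[0.85,-40,-250,100,0,0,0],[0.85,-40,-270,100,0,0,0],[0.85,-40,-270,100,0,0,0],[0.85,-40,-270,100,0,0,0],[0.85,-40,-270,100,0,0,0]]

```text
t: 77.8
tcp_pos: [360.3, -158.2, 194.6]
ee_rot: [-2.485, 1.569, 2.228]
contact_force: [1.8, -0.0, -0.4]
gripper_width: 0.85
```

```bash
python3 -c "
from h import *
im=optics.grab_frame('top');cv2.imwrite('pics/t10.png',im);cv2.imwrite('pics/t10c.png',cv2.resize(im[110:280,190:430],None,fx=3.3,fy=3.3,interpolation=cv2.INTER_CUBIC))
for b in bars(im,14): print({k:np.round(v,2) for k,v in b.items()})
im=optics.grab_frame('scene');cv2.imwrite('pics/s26.png',im)
"
```

```text
{'c': array([ 466.2 , -363.42]), 'ang': np.float64(0.0), 'L': np.float64(82.65), 'W': np.float64(26.15), 'px': array([370.44, 230.75]), 'hole': array([621.,  94.])}
{'c': array([628.37, -58.91]), 'ang': np.float64(0.01), 'L': np.float64(60.69), 'W': np.float64(25.7), 'px': array([223.56, 155.59]), 'hole': array([587., 160.])}
{'c': array([ 630.24, -112.71]), 'ang': np.float64(-0.01), 'L': np.float64(73.19), 'W': np.float64(27.14), 'px': array([248.89, 154.43]), 'hole': array([593.,  89.])}
{'c': array([ 625.38, -220.24]), 'ang': np.float64(0.01), 'L': np.float64(98.13), 'W': np.float64(26.87), 'px': array([299.59, 156.11]), 'hole': array([603.,  68.])}
```

View pics/t10c.png

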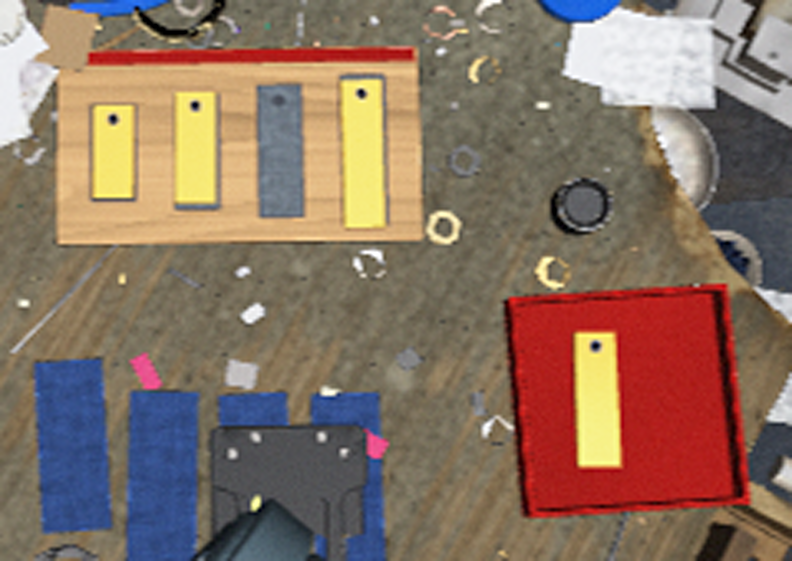

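View pics/s26.png

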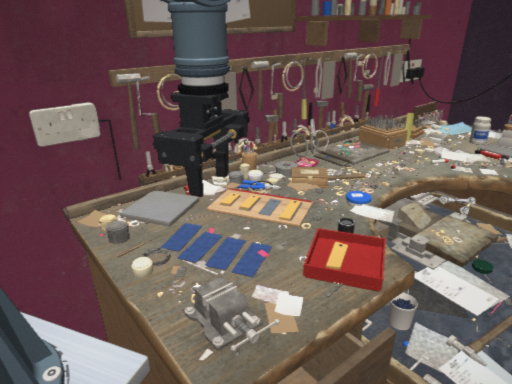

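All four are where they belong, and the loupe and pot have not moved. I'm handing the job in.

```bash
python3 -c "
from workcell import r
print(r.observe()['t'], r.close_job())"
```

```text
the job is handed in; nothing more can be done
77.9 None
```

I tested all four bars on the bench block, shortest to longest, and sorted them; the job was handed in at 77.9 s. The 60, 72 and 96 mm bars sat flat and are in their outlines on the board. The 84 mm bar rocked and is in the scrap tray.

- **Flat bars:** I pressed all four corners of each at 3–20 N. Contact was stiff at the same height every time (TCP 37.8–37.9 mm), and the pictures showed no movement.
- **Rocking bar:** the 84 mm bar had a visibly raised corner. It dropped when pressed, and the opposite corner came up. That push was too light to show in the force reading, so the camera gave the verdict. The other bars were compared in the pictures in the same way.
- **Knock:** the 60 mm bar was knocked against the 72 mm bar after I had placed it. I picked it up by its ends and put it back.

In the last top picture, the three flat bars' centres are about 0.3, 0.7 and 3 mm from their outline centres. They are parallel to the outlines within 0.01 rad, drilled ends towards the red stripe. The 3 mm offset is the 96 mm bar. The 84 mm bar lies inside the tray, the loupe and pot look unmoved, and the gripper is clear. No check failed.

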